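Load and arm the desktop engraver

ROBOT

A 7-joint arm with a two-finger parallel gripper is mounted at the origin on the work surface. World frame = base frame: x ahead of the robot, y to its left, z up, the work surface at z = 0. Lengths are in m, angles in degrees, forces in N, time in s.
With the tool pointing down it reaches from about 0.35 to 0.9 m from the base axis. Payload 8.1 kg.
Tool frame: the origin (TCP) lies at the very end of the fingers, on their centre line; the grasp point (between the pads) lies ctrl.hold_point_z behind it (ctrl.hold_point_z is the distance from the TCP to the grasp point, in m); z points along the fingers, y is the line along which they close (so a half turn about z gives the same grasp; the last joint's range is limited). The gripper opens to 85 mm and grips with 20 to 120 N. Pads are 22 mm wide; open, the fingers measure 114 mm over their backs; the gripper's body (76 mm by 85 mm) begins 54 mm behind the grasp point. The pads swing forward as they close: fully open they stand 13 mm farther back than shut.
Start: joints at [-79.676, 24.895, 1.432, 90.138, -0.665, 64.973, -4.303], TCP at [0.174, 0.6, 0.231] pointing down, gripper open.
Joint ranges: [-149.89, 149.89], [-25.12, 119.58], [-72.63, 75.52], [4.76, 147.25], [-75.54, 255.54], [6.69, 114.76], [-157.13, 157.13]. Speed limits (degrees/s): [127.2, 127.2, 172.46, 172.46, 180, 180, 180].

INTERFACE

Orientations are given as [roll, pitch, yaw] about the fixed x, y, z axes, in that order (R = Rz(yaw) Ry(pitch) Rx(roll)).
In Python, from cell import ctrl, viewer gives the robot as it stands.
- The arm moves only by the tool servo_tool, never from a script. Its argument "motion" is a list of rows, each a list of 5 numbers: the closure in counts, from 0 (fully open) to 255 (shut), then the shift along the tool's x, y, z in mm, then the turn about the tool's z in rad. A call has 1 to 5 rows; each row shifts and turns the commanded pose from where the row before left it, along the tool's axes as they then stand; what a row does not reach is not made up. A row lasts 1/8 s, in which the tool goes at most 62.5 mm and 10.7 degrees, less where a joint would pass 70% of its speed; a pose out of reach is approached as far as the arm can. A call is refused whole if a number of a shift passes 62.5 or a number of a turn 0.188, either way. A call with a gripper value outside its range is refused whole. The fingers move at their own pace and stop on an object; "grip_force" is the grip in N (left out, the last holds). Time passes only in rows, so rows that do not move let the fingers close. It gives the time, the measured TCP pose, the force, the opening and the grip force at its end, in the units of the state.
- ctrl.get_obs(): the state, without advancing time (a new reading comes with each control period).
- viewer.grab_frame(name): name is "side" or "top" or "wrist"; returns a dict with "image" (480x640x3 uint8, blue, green, red), "intrinsics" (3x3 intrinsics, pixels), "k1" (the pictures are not rectified: a ray, as slopes to the right and down, at radius r is drawn at 1 + k1 r^2 times it, then the intrinsics apply), "R" (3x3) and "t" (3): a world point X has camera coordinates R X + t; the wrist camera has in their place "tool_from_camera" (4x4, takes a point from camera to tool coordinates, whose origin is the TCP and whose axes are the flange's). Camera axes: x right, y down, z forward; pixel columns grow to the right and rows downward; lengths in m; the calibration is good to about 2 mm. A picture is of the moment at which its call begins: read the wrist's pose just before it. There is no depth.
- ctrl.job_done(): hands the job in; it is judged then, once.
The state is a dict: "clock": time; "joints": joint angles; "qvel": joint speeds; "joint_efforts": joint torques, N m; "position": TCP position; "tool_rot": TCP orientation; "wrist_force": force on the tool from outside, world axes, zero at the start; "ft_torque": the same for the moment, N m; "width": opening from 0.0 (shut) to 1.0 (fully open); "grip_force": force on a finger pad.
Only numpy, scipy, OpenCV 4.12 (cv2) and the standard library are available. Lean on these libraries where they do the work, as an engineer would, in place of code of your own. Each camera call takes 0.05 s, during which the arm holds its last target. There are 200 camera calls.

TASK

Set up the small engraver for a batch: lift the dust cover off its dovetail rail and set it down upright in the tray, slide the aluminium work carrier onto the rail from the rail's open end, clamp knob on the robot's side, fully home against the end stop, and then turn its clamp knob clockwise to its stop. After that put every wooden blank flat into a free carrier pocket of its own shape, round in round and square in square, and last of all press the machine's sprung lever down until it latches and stays down by itself. Leave the spool, the bowl and the glue bottle where they stand.

Things in the scene. Friction and masses are not known exactly. Their poses are not given: they have to be found in the camera images.
- engraver: the engraver, fixed: dark bed plate 250 x 370 x 8 mm (its own x -75 to 175, y -110 to 260). Origin on the table under the middle of the rail; x away from the robot, y along the rail to the end stop, z up. End stop: 50 mm wide, y 100 to 112, top z 40. Its gantry (orange ends, dark beam, black head, up to z 108) is parked at x above 90
- rail_entry (a point): centre of the top face of the bright dovetail rail at its open end; axes as the engraver's. The rail runs along engraver y from -65 to 65 mm; its top face is 26 mm above the table and 34 mm wide, undercut to 18 mm wide at 12 mm above the table; the first 15 mm taper as a lead-in
- rail_home (a point): centre of the rail's top face; carrier_seat lies here when the carrier is fully home. Axes as the engraver's
- lever (a joint): angle of the sprung lever at the engraver's +y end: 0 up (rest), 0.5 rad down at its stop. Spring pushes it back up (about 8 N at the pad) until about 0.36 rad; past that an over-centre detent snaps it to 0.5 and holds it. Hinge axis along the engraver's y at engraver (30, 200, 55) mm
- lever_pad (a point): centre of the top of the lever's black pad (30 x 36 mm), 100 mm from the hinge towards the robot; z about 96 mm when up, about 47 mm when down; moves some 5 mm in x on the way. Press here from above
- carrier: the work carrier, loose, 0.45 kg: aluminium plate 48 (x) x 200 (y) x 12 mm with four pockets in a row, on two dark jaws 90 mm long (y) that fit the dovetail with 2 mm play to each side and 4 mm of lift. Origin midway between the jaws at their undersides; z up; plate underside z 15, top z 27. At home its y points as the engraver's y. An ear with the clamp knob sticks out at -x, to x -71
- carrier_seat (a point): middle of the plate's underside (15 mm above the carrier's origin), which slides on the rail's top face; axes as the carrier's
- fin_top (a point): middle of the top of the carrier's grip fin: 12 mm thick (x), 26 mm long (y), standing 32 mm above the plate's top, at the plate's centre
- clamp_knob (a joint): turn of the clamp knob (vertical axis): grows clockwise seen from above, 0 loose to 1.4 rad tight at its stop; starts at 0 to 0.2; stiff to turn with 0.05 N m and stays where left
- knob_grip (a point): on the knob's axis, 55 mm to -x of the carrier's centre, 10 mm below the top of the knob's black wing bar; the bar is 32 mm long along this point's y, 10 mm thick along its x, 22 mm tall, its foot 6.5 mm above the plate's top. The point turns with the knob
- pocket_sq1 (a point): centre of the floor of a square pocket in the carrier's top, 8 mm deep, 35 mm wide; axes as the carrier's. Its y in the carrier frame is -77 mm; floor 19 mm above the carrier's origin
- pocket_rd1 (a point): centre of the floor of a round pocket in the carrier's top, 8 mm deep, 35 mm across; axes as the carrier's. Its y in the carrier frame is -37 mm; floor 19 mm above the carrier's origin
- pocket_sq2 (a point): centre of the floor of a square pocket in the carrier's top, 8 mm deep, 35 mm wide; axes as the carrier's. Its y in the carrier frame is 77 mm; floor 19 mm above the carrier's origin
- pocket_rd2 (a point): centre of the floor of a round pocket in the carrier's top, 8 mm deep, 35 mm across; axes as the carrier's. Its y in the carrier frame is 37 mm; floor 19 mm above the carrier's origin
- square1: wooden blank, square, 32 x 32 x 20 mm (sides along its x and y); origin at the centre of its underside. Seated, it stands 12 mm proud of the plate. Either pocket of its shape will do. May be absent
- square2: wooden blank, square, 32 x 32 x 20 mm (sides along its x and y); origin at the centre of its underside. Seated, it stands 12 mm proud of the plate. Either pocket of its shape will do. May be absent
- disc1: wooden blank, round, 32 mm across, 20 mm tall; origin at the centre of its underside. Seated, it stands 12 mm proud of the plate. Either pocket of its shape will do. May be absent
- disc2: wooden blank, round, 32 mm across, 20 mm tall; origin at the centre of its underside. Seated, it stands 12 mm proud of the plate. Either pocket of its shape will do. May be absent
- rail_cover: white plastic dust cover, loose, 46 (x) x 136 (y) x 26 mm, open below, standing over the rail on the bed plate at the start (its y along the rail); origin at the centre of its open underside, z up
- cover_grip (a point): middle of the top of the cover's grip bar: 12 mm thick (x), 44 mm long (y), standing 30 mm above the cover's top; 56 mm above the cover's origin
- tray_in (a point): centre of the inner floor of the grey open tray, fixed on the table, 118 (x) x 198 (y) x 25 mm outside, walls 4 mm; axes as the tray's
- spool: bystander: filament spool lying flat, 140 mm across, 55 tall; leave alone; origin under its centre
- bowl: bystander: steel bowl 100 mm across, 45 tall; leave alone; origin under its centre
- glue: bystander: white glue bottle 44 mm across, 120 tall; leave alone; origin under its centre

How it is judged:
By the outcome, as a careful person would: the job done as asked, in the order asked, and still so for the second after the job is handed in, with the robot touching nothing.
Of square1, square2, disc1, disc2 only 3 to 4 are there at a start; the rules pass over those that are not, and their reading is None.
At some moment in a run one of square1, square2, disc1, disc2 may be knocked a few centimetres aside while the robot is not near it.
Once in a run the grip may slacken for a moment while it holds something.
It also fails if it takes over 192 s, if anything falls off the work surface, if the arm or the gripper's body presses on something with over 40 N, if the wrist force passes 120 N, or if a joint passes its speed limit or range.

## Working session

There is one attempt and no reset: what is moved stays moved. The work goes in short steps, Python scripts to look and compute and a tool call to move; the robot and the scene stay as the last step left them, time stands still between calls to the robot, and variables do not carry over. Pictures are saved under pics/ and viewed, at most 17 in all, crops included, and the job is handed in when it is done.

Besides the shell and the picture viewer there is one more tool, called after "Emit:" as name(argument=value, ...) on one line, values as JSON. servo_tool: Moves the arm, as the interface text tells. Its arguments: {"type":"object","properties":{"motion":{"type":"array"},"grip_force":{"type":"number"}},"required":["motion"]}

```bash
ls; mkdir -p pics; cat > h.py <<'E'
import numpy as np,cv2
from cell import ctrl,viewer
from scipy.spatial.transform import Rotation as Ro
def pose():
    o=ctrl.get_obs(); T=np.eye(4); T[:3,:3]=Ro.from_euler('xyz',o['tool_rot'],degrees=True).as_matrix(); T[:3,3]=o['position']; return T
def grab(n,f):
    T=pose(); d=viewer.grab_frame(n); cv2.imwrite('pics/'+f+'.png',d['image'])
    if 'R' in d: R=np.array(d['R']);t=np.array(d['t']).ravel()
    else:
        W=T@np.array(d['tool_from_camera']); R=W[:3,:3].T; t=-R@W[:3,3]
    np.savez('pics/'+f+'.npz',K=d['intrinsics'],k1=d['k1'],R=R,t=t); return d
def ray(f,uv):
    c=np.load('pics/'+f+'.npz');K=c['K'];p=np.linalg.solve(K,[uv[0],uv[1],1])[:2]
    s=p.copy()
    for _ in range(20): s=p/(1+c['k1']*(s@s))
    return -c['R'].T@c['t'], c['R'].T@np.array([s[0],s[1],1])
def at(f,uv,z):
    o,d=ray(f,uv); return np.round(o+d*(z-o[2])/d[2],4)
def pix(f,X):
    c=np.load('pics/'+f+'.npz');q=c['R']@np.array(X)+c['t'];s=q[:2]/q[2];s=s*(1+c['k1']*(s@s));return np.round((c['K']@[s[0],s[1],1])[:2],1)
def go(X,yaw=None):
    "tool shift (mm) to world X and turn (rad) to yaw of tool x"
    T=pose(); 
    print('shift mm',np.round(T[:3,:3].T@(np.array(X)-T[:3,3])*1000,1),'rpy',np.round(ctrl.get_obs()['tool_rot'],2))
E
python3 - <<'E'
from h import *
for n in('top','side','wrist'):grab(n,n+'0')
o=ctrl.get_obs();print(o,ctrl.hold_point_z)
for n in('top0','side0','wrist0'):
    c=np.load('pics/'+n+'.npz');print(n,-c['R'].T@c['t'],c['K'][0,0],c['k1'])
E
```

```text
pics
{'clock': 0.15, 'joints': array([-79.67575669,  24.92572114,   1.43004947,  90.17356397,
        -0.66450202,  64.97282213,  -4.30244883]), 'qvel': array([-0.01998709, -0.04213386, -0.00122856, -0.21028445,  0.04112479,
        0.05293415,  0.02368239]), 'joint_efforts': array([ 1.55158479e-03, -6.70879126e+01,  1.02581520e+00, -3.16445017e+01,
        1.56424701e-02,  9.12015850e-03, -7.16846034e-05]), 'position': array([0.17433589, 0.59983164, 0.23074704]), 'tool_rot': array([-1.79936440e+02,  5.62278577e-03,  1.63794618e+02]), 'wrist_force': array([-0.09749854,  0.56862338,  0.47401813]), 'ft_torque': array([ 0.01462931, -0.03242548,  0.01150722]), 'grip_force': 0.0, 'width': 0.9971621640400238} 0.0187
top0 [ 0.28886021 -0.01916349  1.32880621] 454.78849540885074 -0.02762025307320336
side0 [0.49825043 1.17067383 0.77770496] 596.7544517058849 -0.14576483576281163
wrist0 [0.10984395 0.61982199 0.37295546] 386.93934592223354 0.000803025094339503
```

View pics/top0.png

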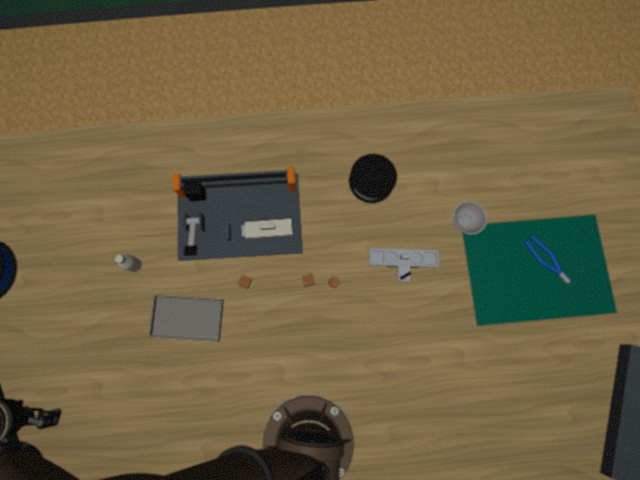

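View pics/side0.png

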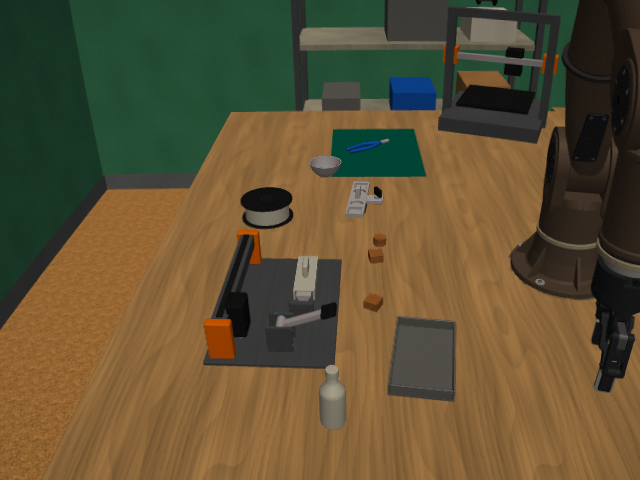

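The top view shows the engraver at left, with the cover at (267,228), lever pad at (190,250) and tray at (187,318). There are three blanks: squares at (245,282) and (308,280), and a disc at (334,282). The carrier is at (404,258) with its knob towards the robot.

```bash
python3 - <<'E'
from h import *
im=cv2.imread('pics/top0.png')
a=cv2.resize(im[165:350,140:312],None,fx=3.2,fy=3.2,interpolation=cv2.INTER_CUBIC)
b=cv2.resize(im[235:300,295:445],None,fx=5,fy=5,interpolation=cv2.INTER_CUBIC)
cv2.imwrite('pics/c1.png',a);cv2.imwrite('pics/c2.png',b)
E
```

```text
(no output)
```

View pics/c1.png

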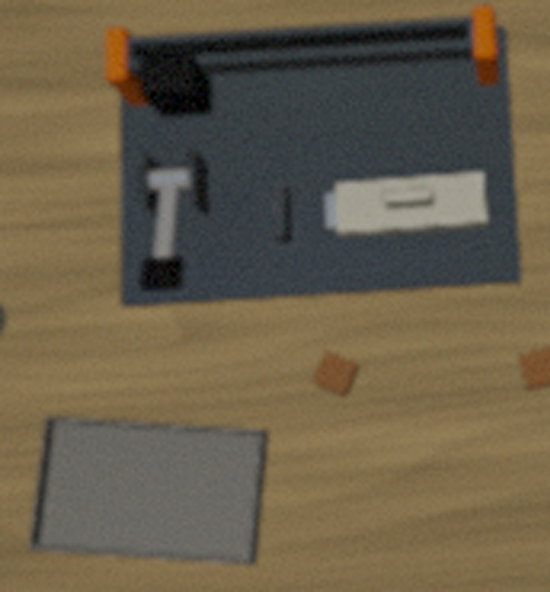

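View pics/c2.png

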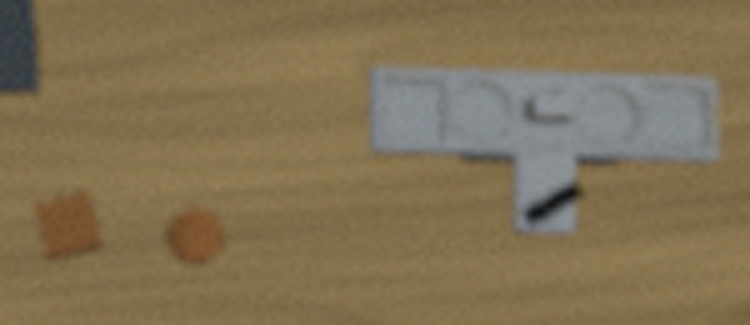

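```bash
python3 - <<'E'
from h import *
def c1(u,v):return (140+u/3.2,165+v/3.2)
def c2(u,v):return (295+u/5,235+v/5)
A=lambda p,z:at('top0',p,z)
a,b=A(c1(122,304),.008),A(c1(519,280),.008)
print('bed',a,b,np.linalg.norm(a-b))
y=(a-b)/np.linalg.norm(a-b);x=np.array([y[1],-y[0],0]);yaw=np.degrees(np.arctan2(x[1],x[0]))
o=(a+b)/2-75e-3*y+75e-3*x; o[2]=0
print('engr o',o,'yaw',yaw,'entry',o-.065*y,'pad',o+.2*y-.066*x,'stop',o+.1*y)
print('pad meas',A(c1(162,272),.096),'stop meas',A(c1(287,187),.04),A(c1(287,240),.04))
g0,g1=A(c1(385,197),.064),A(c1(433,196),.064);print('coverbar',g0,g1,np.linalg.norm(g0-g1),(g0+g1)/2)
print('cov corners',[A(c1(*p),.034) for p in((335,182),(487,172),(488,222),(337,235))])
t=[A(c1(*p),.025) for p in((50,418),(266,431),(252,561),(33,549))];print('tray',t,np.mean(t,0))
print('sqA',A(c1(337,372),.02),'sqB',A(c2(70,224),.02),'disc',A(c2(196,235),.02))
k=[A(c2(*p),.027) for p in((373,67),(718,78),(717,160),(371,152))];print('carrier',k,np.mean(k,0))
print('fin',A(c2(548,115),.059),'knob',A(c2(527,216),.0555),A(c2(578,190),.0555))
E
```

```text
bed [0.5334 0.3388 0.008 ] [ 0.525  -0.0269  0.008 ] 0.36579645979697506
engr o [0.60245795 0.07924751 0.        ] yaw -1.3158324638560734 entry [0.60096532 0.01426465 0.        ] pad [0.54106808 0.28071037 0.        ] stop [0.60475431 0.17922114 0.        ]
pad meas [0.5421 0.2797 0.096 ] stop meas [0.6229 0.177  0.04  ] [0.5736 0.1795 0.04  ]
coverbar [0.6001 0.0865 0.064 ] [0.5974 0.0437 0.064 ] 0.042885078990250194 [0.59875 0.0651  0.064  ]
cov corners [array([0.6254, 0.1338, 0.034 ]), array([ 0.6231, -0.0057,  0.034 ]), array([ 0.5762, -0.003 ,  0.034 ]), array([0.5757, 0.1348, 0.034 ])]
tray [array([0.4324, 0.4013, 0.025 ]), array([0.4048, 0.2091, 0.025 ]), array([0.2928, 0.2267, 0.025 ]), array([0.3188, 0.4184, 0.025 ])] [0.3622   0.313875 0.025   ]
sqA [0.4528 0.1436 0.02  ] sqB [ 0.4415 -0.0398  0.02  ] disc [ 0.429  -0.1116  0.02  ]
carrier [array([ 0.5171, -0.2235,  0.027 ]), array([ 0.4935, -0.4237,  0.027 ]), array([ 0.4457, -0.4162,  0.027 ]), array([ 0.4675, -0.2167,  0.027 ])] [ 0.48095  -0.320025  0.027   ]
fin [ 0.4756 -0.3143  0.059 ] knob [ 0.4199 -0.2959  0.0555] [ 0.4321 -0.3265  0.0555]
```

Emit:
servo_tool(motion=[[0,0,0,0,0.187],[0,0,0,0,0.187],[0,0,0,0,0.187],[0,0,0,0,0.187],[0,0,0,0,0.187]])

```text
clock: 0.78
position: [0.1743, 0.6, 0.231]
tool_rot: [-180.0, 0.0, 109.9]
wrist_force: [0.1, 0.0, 0.7]
width: 0.997
grip_force: 0.0
```

Emit:
servo_tool(motion=[[0,0,0,0,0.187],[0,0,0,0,0.187],[0,-37.5,31.3,0,0],[0,-37.5,31.3,0,0],[0,-37.5,31.3,0,0]])

```text
clock: 1.4
position: [0.2666, 0.4844, 0.2311]
tool_rot: [180.0, 0.0, 88.8]
wrist_force: [1.3, 0.1, 1.5]
width: 1.003
grip_force: 0.0
```

Emit:
servo_tool(motion=[[0,-37.5,31.3,0,0],[0,-37.5,31.3,0,0],[0,-37.5,31.3,0,0],[0,-37.5,31.3,0,0],[0,-37.5,31.3,0,0]])

```text
clock: 2.02
position: [0.4191, 0.2936, 0.2313]
tool_rot: [-180.0, -0.0, 88.8]
wrist_force: [0.6, -0.0, 1.1]
width: 1.0
grip_force: 0.0
```

Emit:
servo_tool(motion=[[0,-37.5,31.3,0,0],[0,-37.5,31.3,0,0],[0,-37.5,31.3,0,0],[0,-37.5,31.3,0,0],[0,-37.5,31.3,0,0]])

```text
clock: 2.65
position: [0.5716, 0.103, 0.2312]
tool_rot: [-180.0, -0.0, 88.8]
wrist_force: [-0.5, 0.6, 0.9]
width: 0.999
grip_force: 0.0
```

Emit:
servo_tool(motion=[[0,-37.5,31.3,0,0],[0,0,0,0,0],[0,0,0,0,0]])

```text
clock: 3.02
position: [0.601, 0.0665, 0.2309]
tool_rot: [-179.9, -0.0, 88.8]
wrist_force: [-0.5, 0.7, -0.7]
width: 0.998
grip_force: 0.0
```

```bash
python3 - <<'E'
from h import *
grab('wrist','w1');o=ctrl.get_obs();print(o['clock'],o['position'],o['tool_rot'],o['joints'])
E
```

```text
3.075 [0.60078864 0.06734092 0.23096718] [-1.79941788e+02 -3.59119580e-02  8.88736470e+01] [-33.08778268  24.67367615  31.25669407  94.95074203 -13.95024553
  64.34045836   0.81674257]
```

View pics/w1.png

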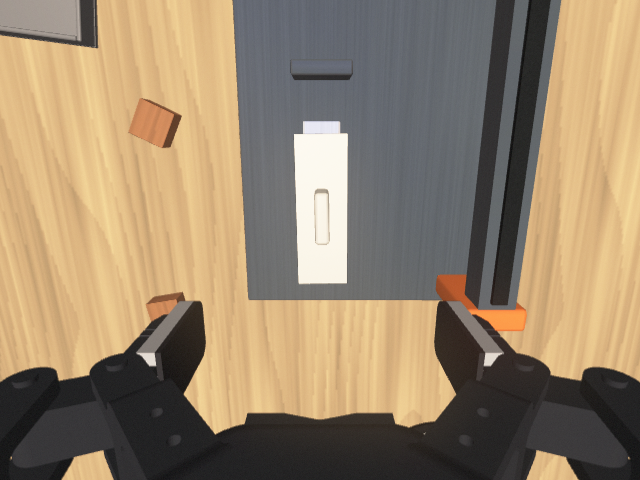

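```bash
python3 - <<'E'
from h import *
A=lambda p,z:at('w1',p,z)
print('bar',A((321,191),.064),A((322,244),.064),A((322,217),.064))
print('cov',[A(p,.034) for p in((294,134),(347,133),(347,284),(298,284))])
print('bed',A((233,0),.008),A((248,300),.008),A((437,300),.008))
print('stop top near/far',A((290,60),.04),A((352,60),.04))
print('rail',A((303,122),.026),A((340,122),.026))
print('sqA',[A(p,.02) for p in((147,98),(181,122),(163,147),(129,128))])
E
```

```text
bar [0.6028 0.0906 0.064 ] [0.6028 0.0465 0.064 ] [0.6032 0.0694 0.064 ]
cov [array([0.581 , 0.1351, 0.034 ]), array([0.6258, 0.1349, 0.034 ]), array([ 0.6255, -0.0016,  0.034 ]), array([ 0.5795, -0.0007,  0.034 ])]
bed [0.5325 0.244  0.008 ] [ 0.526  -0.0276  0.008 ] [ 0.7192 -0.0315  0.008 ]
stop top near/far [0.5804 0.1915 0.04  ] [0.6294 0.1905 0.04  ]
rail [0.5886 0.1448 0.026 ] [0.6203 0.1442 0.026 ]
sqA [array([0.4549, 0.1675, 0.02  ]), array([0.4818, 0.1472, 0.02  ]), array([0.4634, 0.1263, 0.02  ]), array([0.4356, 0.1431, 0.02  ])]
```

Emit:
servo_tool(motion=[[0,2,2,48,0],[0,0,0,48,0],[0,0,0,48,0],[0,0,0,48,0],[0,0,0,0,0]], grip_force=60)

```text
clock: 3.7
position: [0.6001, 0.0696, 0.0365]
tool_rot: [-179.6, 0.0, 88.9]
wrist_force: [0.9, -0.1, -0.1]
width: 1.002
grip_force: 0.0
```

Emit:
servo_tool(motion=[[255,0,0,0,0],[255,0,0,0,0],[255,0,0,0,0],[255,0,0,0,0],[255,0,0,0,0]])

```text
clock: 4.32
position: [0.6039, 0.0681, 0.0401]
tool_rot: [180.0, -0.0, 88.8]
wrist_force: [-1.9, 0.1, 7.1]
width: 0.129
grip_force: 59.8
```

Emit:
servo_tool(motion=[[255,0,0,0,0],[255,0,0,-10,0],[255,0,0,-20,0],[255,0,0,-20,0],[255,0,0,0,0]])

```text
clock: 4.95
position: [0.6047, 0.068, 0.091]
tool_rot: [179.8, -0.0, 88.8]
wrist_force: [-0.5, 0.2, -2.1]
width: 0.127
grip_force: 58.8
```

Emit:
servo_tool(motion=[[255,0,-25,-30,0],[255,0,-40,0,0.04],[255,25,-45,0,0.04],[255,43,-46,0,0.04],[255,43,-46,0,0]])

```text
clock: 5.58
position: [0.4131, 0.1936, 0.1189]
tool_rot: [-180.0, 0.0, 81.8]
wrist_force: [0.6, 0.7, -0.8]
width: 0.123
grip_force: 58.9
```

Emit:
servo_tool(motion=[[255,43,-25,0,0],[255,43,0,0,0],[255,35,0,0,0],[255,0,0,0,0],[255,0,0,0,0]])

```text
clock: 6.2
position: [0.4067, 0.3151, 0.1187]
tool_rot: [-180.0, 0.1, 81.9]
wrist_force: [0.0, -1.0, -0.7]
width: 0.125
grip_force: 58.8
```

```bash
python3 - <<'E'
from h import *
o=ctrl.get_obs();print(o['position'],o['tool_rot'],o['width']);go([.362,.314,.04])
E
```

```text
[0.40667164 0.31511119 0.11867566] [-1.79963889e+02  8.64051501e-02  8.18964204e+01] 0.12485147352545943
shift mm [ -7.3 -44.   78.7] rpy [-1.7996e+02  9.0000e-02  8.1900e+01]
```

Emit:
servo_tool(motion=[[255,-4,-22,0,0],[255,-3,-22,0,0],[255,0,0,35,0],[255,0,0,30,0],[255,0,0,10,0]])

```text
clock: 6.82
position: [0.3619, 0.3134, 0.0431]
tool_rot: [-179.9, 0.1, 81.8]
wrist_force: [0.4, -1.3, -0.9]
width: 0.129
grip_force: 63.8
```

Emit:
servo_tool(motion=[[255,0,0,3,0],[255,0,0,2,0],[255,0,0,2,0],[255,0,0,0,0]])

```text
clock: 7.32
position: [0.3626, 0.3156, 0.0376]
tool_rot: [180.0, -0.0, 81.9]
wrist_force: [0.4, 0.4, -1.1]
width: 0.129
grip_force: 63.8
```

Emit:
servo_tool(motion=[[255,0,0,2,0],[255,0,0,1,0],[255,0,0,1,0],[255,0,0,0,0]])

```text
clock: 7.82
position: [0.3626, 0.3158, 0.0359]
tool_rot: [-179.9, -0.2, 81.9]
wrist_force: [-9.9, -7.4, 49.8]
width: 0.131
grip_force: 71.4
```

Emit:
servo_tool(motion=[[255,0,0,-1.5,0],[120,0,0,0,0],[0,0,0,0,0],[0,0,0,0,0],[0,0,0,0,0]])

```text
clock: 8.45
position: [0.3625, 0.3153, 0.0346]
tool_rot: [-180.0, 0.0, 81.9]
wrist_force: [-0.8, -0.1, -0.8]
width: 0.964
grip_force: 0.0
```

Emit:
servo_tool(motion=[[0,0,0,-40,0],[0,0,0,-60,0],[0,0,0,-60,0],[0,0,0,0,0],[0,0,0,0,0]])

```text
clock: 9.07
position: [0.3621, 0.3154, 0.1946]
tool_rot: [-180.0, -0.0, 81.9]
wrist_force: [0.3, 0.7, -1.2]
width: 1.001
grip_force: 0.0
```

```bash
python3 - <<'E'
from h import *
o=ctrl.get_obs();print(o['position'],o['tool_rot'],o['width']);go([.46,-.31,.2])
d=viewer.grab_frame('top');cv2.imwrite('pics/t2.png',cv2.resize(d['image'][280:350,130:240],None,fx=4,fy=4))
E
```

```text
[0.36210829 0.31542119 0.19458938] [-1.79978478e+02 -1.45489308e-02  8.19408196e+01] 1.0011928879241767
shift mm [-605.5  184.6   -5.6] rpy [-1.7998e+02 -1.0000e-02  8.1940e+01]
```

Emit:
servo_tool(motion=[[0,-39.5,12.5,-15,0],[0,-39.5,12.5,-15,0],[0,-39.5,12.5,-15,0],[0,-39.5,12.5,0,0],[0,-39.5,12.5,0,0]])

```text
clock: 9.75
position: [0.396, 0.1095, 0.2388]
tool_rot: [-179.9, 0.1, 81.9]
wrist_force: [0.1, 0.3, -0.7]
width: 1.0
grip_force: 0.0
```

Emit:
servo_tool(motion=[[0,-39.5,12.5,0,0],[0,-39.5,12.5,0,0],[0,-39.5,12.5,0,0],[0,-39.5,12.5,0,0],[0,-39.5,12.5,0,0]])

```text
clock: 10.38
position: [0.43, -0.0944, 0.2387]
tool_rot: [-179.9, 0.0, 81.9]
wrist_force: [0.2, -0.4, 0.7]
width: 0.997
grip_force: 0.0
```

Emit:
servo_tool(motion=[[0,-39.5,12.5,0,0],[0,-39.5,12.5,0,0],[0,-39.5,12.5,0,0],[0,-39.5,12.5,0,0],[0,-39.5,12.5,0,0]])

```text
clock: 11.0
position: [0.4643, -0.2985, 0.2379]
tool_rot: [-179.8, -0.0, 81.9]
wrist_force: [0.7, 0.5, 0.9]
width: 1.0
grip_force: 0.0
```

Emit:
servo_tool(motion=[[0,-39.5,12.5,0,0],[0,-39.5,12.5,0,0],[0,0,0,0,0],[0,0,0,0,0]])

```text
clock: 11.5
position: [0.4778, -0.3787, 0.2382]
tool_rot: [-179.8, -0.1, 81.9]
wrist_force: [0.4, 0.6, -0.1]
width: 0.999
grip_force: 0.0
```

```bash
python3 - <<'E'
from h import *
d=grab('wrist','w2');o=ctrl.get_obs();print(o['position'],o['tool_rot'])
b=cv2.imread('pics/t2.png');im=d['image'];im[480-280:,0:440][:280]=im[200:,0:440]; 
im[0:140,0:220]=cv2.resize(b,(220,140));cv2.imwrite('pics/w2v.png',im)
E
```

```text
[ 0.4782403  -0.37818097  0.23851803] [-1.79882999e+02 -7.64154331e-02  8.19381755e+01]
```

View pics/w2v.png

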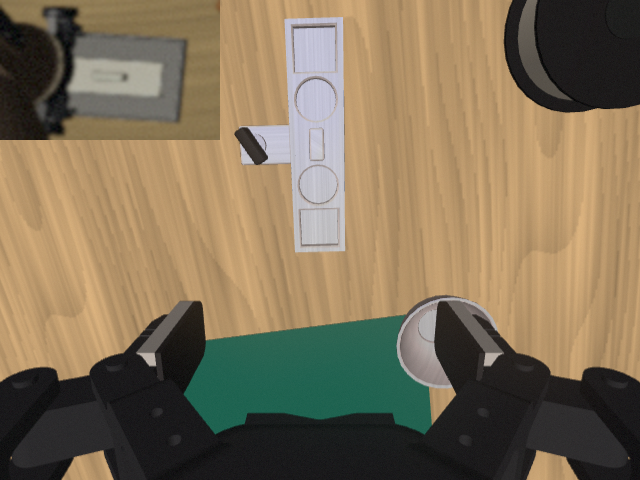

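The tray inset shows the cover upright in the tray. The carrier plate's corners are at (285,18), (343,18), (344,251) and (295,251), its fin top at (317,145). The knob bar is around (252,145), turned counter-clockwise from carrier y.

```bash
python3 - <<'E'
from h import *
A=lambda p,z:at('w2',p,z)
k=[A(p,.027) for p in((285,18),(343,18),(344,251),(295,251))];m=np.mean(k,0)
print(k,m); v=(k[0]+k[1]-k[2]-k[3])/2;print('yaw',-np.degrees(np.arctan2(v[0],v[1])),np.linalg.norm(v))
print('fin',A((317,144),.059),'knob',A((238,130),.0555),A((264,163),.0555),A((251,146),.0555))
im=cv2.imread('pics/w2.png')
a=cv2.resize(im[115:175,225:345],None,fx=5,fy=5,interpolation=cv2.INTER_CUBIC);cv2.imwrite('pics/c3.png',a)
E
```

```text
[array([ 0.4721, -0.2166,  0.027 ]), array([ 0.519 , -0.2233,  0.027 ]), array([ 0.4951, -0.421 ,  0.027 ]), array([ 0.4488, -0.4145,  0.027 ])] [ 0.48375 -0.31885  0.027  ]
yaw -6.803935017856983 0.19920291162530734
fin [ 0.4841 -0.3185  0.059 ] knob [ 0.4224 -0.2987  0.0555] [ 0.4385 -0.3275  0.0555] [ 0.4305 -0.3126  0.0555]
```

View pics/c3.png

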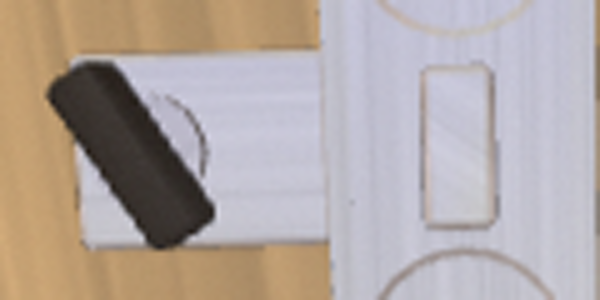

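Emit:
servo_tool(motion=[[165,0,0,0,-0.022],[165,30,-0.6,40,0],[165,30,-0.6,40,0],[165,0,0,50,0],[165,0,0,40,0]])

```text
clock: 12.18
position: [0.4848, -0.3175, 0.0683]
tool_rot: [-180.0, -0.1, 83.4]
wrist_force: [0.8, 1.1, -0.2]
width: 0.35
grip_force: 0.0
```

```bash
python3 - <<'E'
from h import *
d=grab('wrist','w3');o=ctrl.get_obs();print(o['position'],o['tool_rot'],o['width']);go([.484,-.3187,.0345])
print(pix('w3',[.484,-.3187,.059]))
E
```

```text
[ 0.48258596 -0.31602214  0.06401999] [-1.79668754e+02 -1.64698768e-01  8.33650523e+01] 0.3529639848427862
shift mm [-2.6  1.9 29.5] rpy [-1.7967e+02 -1.6000e-01  8.3370e+01]
[317.4 303.6]
```

View pics/w3.png

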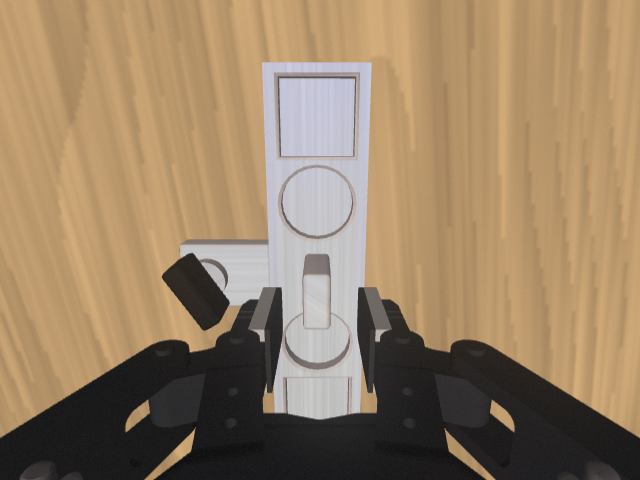

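The fin stands between the pads at (317,295), square to them. The knob bar at (195,290) is clear of the left finger.

Emit:
servo_tool(motion=[[185,-2,0.5,10,0],[185,0,0,10,0],[185,0,0,7,0],[185,0,0,0,0],[185,0,0,0,0]], grip_force=90)

```text
clock: 12.85
position: [0.4849, -0.3219, 0.0433]
tool_rot: [180.0, 0.0, 83.2]
wrist_force: [-0.0, -0.3, 0.3]
width: 0.275
grip_force: 0.0
```

Emit:
servo_tool(motion=[[255,0,0,0,0],[255,0,0,0,0],[255,0,0,0,0],[255,0,0,0,0],[255,0,0,0,0]])

```text
clock: 13.48
position: [0.4847, -0.3218, 0.0433]
tool_rot: [180.0, -0.0, 83.2]
wrist_force: [-1.5, 1.7, 6.2]
width: 0.112
grip_force: 88.7
```

Emit:
servo_tool(motion=[[185,0,0,0,0],[185,0,0,0,0],[185,3,0,4,0],[185,0,0,4.5,0],[185,0,0,0,0]])

```text
clock: 14.1
position: [0.4848, -0.3184, 0.0337]
tool_rot: [-180.0, -0.0, 83.2]
wrist_force: [0.4, 0.4, 0.3]
width: 0.276
grip_force: 0.0
```

Emit:
servo_tool(motion=[[255,0,0,0,0],[255,0,0,0,0],[255,0,0,0,0],[255,0,0,0,0],[255,0,0,0,0]])

```text
clock: 14.72
position: [0.4849, -0.3187, 0.0344]
tool_rot: [-180.0, 0.0, 83.2]
wrist_force: [-1.3, 0.9, 3.7]
width: 0.12
grip_force: 88.9
```

Emit:
servo_tool(motion=[[255,0,0,-8,0],[255,0,0,-12,0],[255,0,0,-20,0],[255,0,0,0,0],[255,0,0,0,0]])

```text
clock: 15.35
position: [0.4852, -0.3184, 0.0745]
tool_rot: [180.0, -0.0, 83.2]
wrist_force: [0.3, -0.5, -4.3]
width: 0.114
grip_force: 88.1
```

```bash
python3 - <<'E'
from h import *
o=ctrl.get_obs();print(o['position'],o['tool_rot'],o['width'],o['wrist_force'])
yaw=np.radians(-1.37);y=np.array([-np.sin(yaw),np.cos(yaw),0]);o=np.array([.603,.0797,0])
print('pre',o-.125*y,'home',o)
go(list((o-.135*y)[:2])+[.08])
E
```

```text
[ 0.48519682 -0.31840699  0.0744518 ] [ 1.79970706e+02 -1.27625910e-02  8.31925735e+01] 0.11372483003342702 [ 0.27679395 -0.50361421 -4.27256702]
pre [ 0.60001141 -0.04526427  0.        ] home [0.603  0.0797 0.    ]
shift mm [274.9  82.6  -5.4] rpy [ 1.7997e+02 -1.0000e-02  8.3190e+01]
```

Emit:
servo_tool(motion=[[255,0,0,-5,-0.048],[255,0,0,0,-0.047],[255,25,10,0,0],[255,38,15.5,0,0],[255,38,15.5,0,0]])

```text
clock: 15.98
position: [0.5287, -0.2179, 0.0792]
tool_rot: [180.0, -0.0, 88.7]
wrist_force: [0.6, 0.9, -5.2]
width: 0.122
grip_force: 88.1
```

Emit:
servo_tool(motion=[[255,38,15.5,0,0],[255,38,15.5,0,0],[255,38,15.5,0,0],[255,30,12,0,0],[255,21,9,0,0]])

```text
clock: 16.6
position: [0.6004, -0.0535, 0.079]
tool_rot: [-180.0, -0.0, 88.8]
wrist_force: [0.4, 0.8, -4.9]
width: 0.122
grip_force: 88.1
```

Emit:
servo_tool(motion=[[255,0,0,0,0],[255,0,0,0,0],[255,0,0,0,0]])

```text
clock: 16.98
position: [0.5994, -0.057, 0.0794]
tool_rot: [-180.0, 0.0, 88.5]
wrist_force: [0.1, 0.9, -4.5]
width: 0.118
grip_force: 88.2
```

```bash
python3 - <<'E'
from h import *
grab('wrist','w4');grab('side','s4')
o=ctrl.get_obs();print(o['position'],o['tool_rot'],o['width'],o['wrist_force']);go([.5998,-.0553,.0494])
im=cv2.imread('pics/s4.png')
a=cv2.resize(im[190:370,190:400],None,fx=2.5,fy=2.5,interpolation=cv2.INTER_CUBIC)
b=cv2.imread('pics/w4.png');b=cv2.resize(b,(600,450))[:,60:330]
c=np.zeros((450,800,3),np.uint8);c[:450,:525]=a;c[:450,530:800]=b;cv2.imwrite('pics/c4.png',c)
E
```

```text
[ 0.5996292  -0.05643389  0.07944469] [1.79996830e+02 1.02287993e-02 8.85317900e+01] 0.11997093933157989 [-0.20795278 -0.40168509 -4.97113994]
shift mm [ 1.1  0.1 30. ] rpy [1.800e+02 1.000e-02 8.853e+01]
```

View pics/c4.png

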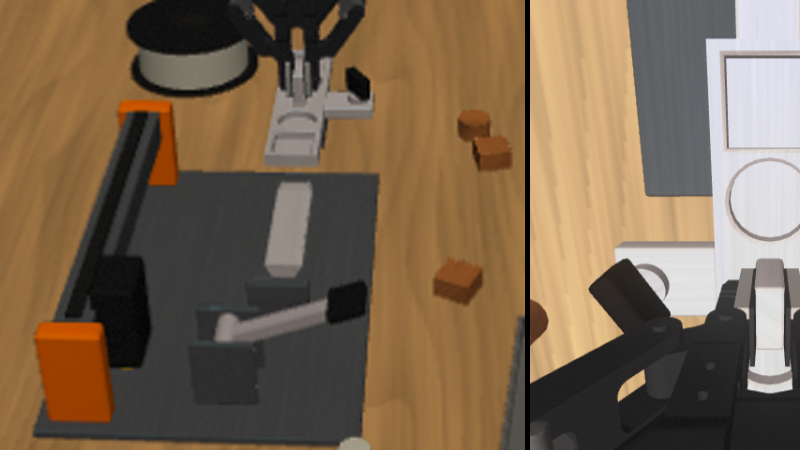

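The side view shows the carrier held level, in line with the rail and just short of it. In the wrist crop the rail shows ahead of the plate's front edge, so I'll check the lateral offset numerically from edge columns.

```bash
python3 - <<'E'
from h import *
g=cv2.cvtColor(cv2.imread('pics/w4.png'),cv2.COLOR_BGR2GRAY).astype(int)
for r in (5,15,25,60,90):
    d=np.diff(cv2.GaussianBlur(g[r-2:r+3].astype(np.float32),(5,5),0).mean(0));i=np.argsort(-abs(d[200:450]))[:10]+200
    print(r,sorted([(int(k),int(d[k])) for k in i]))
E
```

```text
5 [(280, 9), (281, 30), (282, 44), (283, 29), (284, 8), (351, -9), (352, -23), (353, -38), (354, -31), (355, -12)]
15 [(280, 6), (281, 24), (282, 40), (283, 33), (284, 14), (351, -8), (352, -23), (353, -38), (354, -31), (355, -12)]
25 [(281, 19), (282, 37), (283, 37), (284, 19), (285, 6), (351, -9), (352, -28), (353, -42), (354, -28), (355, -6)]
60 [(250, 21), (251, 39), (252, 36), (270, -21), (367, 25), (368, 19), (372, 16), (385, -28), (386, -46), (387, -36)]
90 [(252, 35), (253, 39), (271, -22), (273, 41), (274, 31), (364, -33), (367, 24), (384, -34), (385, -47), (386, -30)]
```

```bash
python3 - <<'E'
from h import *
yw=np.radians(-1.37);x=np.array([np.cos(yw),np.sin(yw),0]);y=np.array([-x[1],x[0],0]);o=np.array([.603,.0797,0])
zt=.0794-.0344+.027
for n,p,z in[('rail',((282,5),(353,5)),.026),('rail',((282.8,25),(353,25)),.026),('plate',((251.2,60),(386.2,60)),zt),('plate',((252.8,90),(385.2,90)),zt)]:
    q=[at('w4',np.array(k)+.5,z)-o for k in p]; print(n,[(round(k@x*1e3,1),round(k@y*1e3,1)) for k in q],'mid',round((q[0]+q[1])@x*500,2),'w',round((q[1]-q[0])@x*1e3,1))
print((pose()[:3,3]-o)@x*1e3)
E
```

```text
rail [(np.float64(-16.4), np.float64(-12.9)), (np.float64(15.5), np.float64(-12.9))] mid -0.44 w 31.9
rail [(np.float64(-16.3), np.float64(-20.9)), (np.float64(15.7), np.float64(-20.9))] mid -0.3 w 32.0
plate [(np.float64(-24.0), np.float64(-43.2)), (np.float64(24.0), np.float64(-43.2))] mid 0.03 w 48.0
plate [(np.float64(-23.8), np.float64(-53.2)), (np.float64(24.2), np.float64(-53.2))] mid 0.17 w 48.0
-0.11504507790673846
```

Emit:
servo_tool(motion=[[255,0,-0.3,15,0],[255,0,0,12,0],[255,0,0,5,0],[255,0,0,0,0],[255,0,0,0,0]])

```text
clock: 17.7
position: [0.5999, -0.0555, 0.0475]
tool_rot: [180.0, 0.0, 88.6]
wrist_force: [0.5, 0.8, -5.5]
width: 0.122
grip_force: 88.1
```

Emit:
servo_tool(motion=[[255,8,0,0,0],[255,8,0,0,0],[255,6,0,0,0],[255,0,0,0,0]])

```text
clock: 18.2
position: [0.6002, -0.0322, 0.0473]
tool_rot: [-180.0, -0.0, 88.7]
wrist_force: [0.1, 0.7, -5.3]
width: 0.123
grip_force: 88.1
```

```bash
cat >> h.py <<'E'
def eng():
    yw=np.radians(-1.37);x=np.array([np.cos(yw),np.sin(yw),0]);y=np.array([-x[1],x[0],0]);d=pose()[:3,3]-np.array([.603,.0797,0]);o=ctrl.get_obs()
    print('eng mm',np.round([d@x*1e3,d@y*1e3,d[2]*1e3],1),'rpy',np.round(o['tool_rot'],2),'F',np.round(o['wrist_force'],1),'M',np.round(o['ft_torque'],2),'w',round(o['width'],3),'g',round(o['grip_force'],1),'t',o['clock'])
E
python3 -c "
from h import *
eng()"
```

```text
eng mm [-1.000e-01 -1.119e+02  4.730e+01] rpy [-1.7999e+02 -3.0000e-02  8.8710e+01] F [ 0.1  0.7 -5.3] M [-0.   -0.07 -0.07] w 0.123 g 88.1 t 18.2
```

Emit:
servo_tool(motion=[[255,6,-0.3,0,0],[255,6,0,0,0],[255,6,0,0,0],[255,6,0,0,0],[255,0,0,0,0]])

```text
clock: 18.82
position: [0.6004, -0.0084, 0.0472]
tool_rot: [-180.0, -0.0, 88.7]
wrist_force: [0.6, -0.4, -4.6]
width: 0.123
grip_force: 88.1
```

```bash
python3 -c "
from h import *
eng()"
```

```text
eng mm [ -0.5 -88.2  47.2] rpy [-1.7999e+02 -2.0000e-02  8.8680e+01] F [ 0.6 -0.4 -4.6] M [-0.01  0.01  0.02] w 0.123 g 88.1 t 18.825
```

Emit:
servo_tool(motion=[[255,12,0.2,0,0],[255,14,0,0,0],[255,14,0,0,0],[255,14,0,0,0],[255,0,0,0,0]])

```text
clock: 19.45
position: [0.6019, 0.0469, 0.0471]
tool_rot: [-180.0, -0.0, 88.8]
wrist_force: [-0.2, 0.0, -4.3]
width: 0.125
grip_force: 88.2
```

Emit:
servo_tool(motion=[[255,12,0,0,0],[255,10,0,0,0],[255,0,0,0,0]])

```text
clock: 19.82
position: [0.6024, 0.0681, 0.0471]
tool_rot: [-180.0, -0.0, 88.7]
wrist_force: [-0.3, -0.3, -4.8]
width: 0.122
grip_force: 88.2
```

```bash
python3 -c "
from h import *
eng()"
```

```text
eng mm [ -0.3 -11.6  47.1] rpy [-1.7998e+02 -4.0000e-02  8.8720e+01] F [-0.3 -0.3 -4.8] M [-0.07  0.01  0.01] w 0.122 g 88.2 t 19.825
```

Emit:
servo_tool(motion=[[255,5,0,0.8,0],[255,3,0,0,0],[255,1,0,0,0],[255,1,0,0,0],[255,0,0,0,0]])

```text
clock: 20.45
position: [0.6027, 0.0766, 0.0465]
tool_rot: [180.0, -0.0, 88.6]
wrist_force: [-0.6, 0.1, -4.6]
width: 0.121
grip_force: 88.2
```

Emit:
servo_tool(motion=[[255,0.7,0,0,0],[255,0.6,0,0,0],[255,0,0,0,0]])

```text
clock: 20.82
position: [0.6027, 0.078, 0.0465]
tool_rot: [-180.0, -0.0, 88.6]
wrist_force: [-0.4, 0.5, -5.5]
width: 0.12
grip_force: 88.2
```

```bash
python3 -c "
from h import *
eng()"
```

```text
eng mm [-0.2 -1.7 46.5] rpy [-180.     -0.     88.62] F [-0.4  0.5 -5.5] M [ 0.03 -0.    0.  ] w 0.12 g 88.2 t 20.825
```

Emit:
servo_tool(motion=[[255,0.8,0,0,0],[255,0.7,0,0,0],[255,0,0,0,0]])

```text
clock: 21.2
position: [0.6027, 0.0795, 0.0465]
tool_rot: [-180.0, -0.0, 88.6]
wrist_force: [0.1, 0.9, -5.0]
width: 0.118
grip_force: 88.2
```

Emit:
servo_tool(motion=[[255,0.5,0,0,0],[255,0.5,0,0,0],[255,0,0,0,0]])

```text
clock: 21.58
position: [0.6028, 0.0805, 0.0465]
tool_rot: [180.0, -0.0, 88.6]
wrist_force: [-0.7, -0.2, -5.0]
width: 0.116
grip_force: 88.2
```

Emit:
servo_tool(motion=[[255,0.5,0,0,0],[255,0,0,0,0]])

```text
clock: 21.82
position: [0.6028, 0.0806, 0.0465]
tool_rot: [180.0, 0.0, 88.6]
wrist_force: [1.1, -0.9, -4.1]
width: 0.118
grip_force: 88.2
```

Emit:
servo_tool(motion=[[255,0.6,0,0,0],[255,0,0,0,0]])

```text
clock: 22.08
position: [0.6029, 0.0806, 0.0466]
tool_rot: [180.0, 0.1, 88.6]
wrist_force: [-0.1, -4.1, -3.4]
width: 0.122
grip_force: 88.4
```

Emit:
servo_tool(motion=[[255,0.5,0,0,0],[255,0,0,0,0]])

```text
clock: 22.32
position: [0.6029, 0.0807, 0.0466]
tool_rot: [180.0, 0.1, 88.6]
wrist_force: [-0.6, -6.7, -3.6]
width: 0.12
grip_force: 88.5
```

Emit:
servo_tool(motion=[[255,0.5,0,0,0],[255,0,0,0,0]])

```text
clock: 22.58
position: [0.6029, 0.0806, 0.0467]
tool_rot: [180.0, 0.1, 88.5]
wrist_force: [-0.7, -7.5, -2.7]
width: 0.121
grip_force: 88.5
```

Emit:
servo_tool(motion=[[255,0,0,0.6,0],[255,0,0,0.5,0],[255,0,0,0,0]])

```text
clock: 22.95
position: [0.6031, 0.0807, 0.0457]
tool_rot: [180.0, 0.1, 88.5]
wrist_force: [0.5, -7.4, -2.3]
width: 0.12
grip_force: 88.7
```

Emit:
servo_tool(motion=[[185,0,0,0,0],[185,0,0,0,0],[185,-1,0,-15,0],[185,0,0,-25,0],[185,0,0,-20,0]])

```text
clock: 23.58
position: [0.6033, 0.0817, 0.1074]
tool_rot: [179.9, -0.0, 88.6]
wrist_force: [1.4, 0.5, -0.0]
width: 0.276
grip_force: 0.0
```

```bash
python3 -c "
from h import *
eng();c=np.array([.603,.0805,0]);yw=np.radians(-1.37);k=c-.055*np.array([np.cos(yw),np.sin(yw),0]);print(k);go([k[0],k[1],.13])"
```

```text
eng mm [  0.3   2.  107.4] rpy [ 1.7992e+02 -3.0000e-02  8.8630e+01] F [ 1.4  0.5 -0. ] M [-0.01 -0.    0.02] w 0.276 g 0.0 t 23.575
[0.54801572 0.08181498 0.        ]
shift mm [ -1.2 -55.3 -22.7] rpy [ 1.7992e+02 -3.0000e-02  8.8630e+01]
```

Emit:
servo_tool(motion=[[160,-1,-27.5,-20,0],[160,0,-27.5,0,0],[160,0,0,0,-0.157],[160,0,0,0,-0.157],[160,0,0,0,-0.157]])

```text
clock: 24.2
position: [0.548, 0.0821, 0.1265]
tool_rot: [179.9, -0.0, 115.9]
wrist_force: [0.1, -0.6, 0.1]
width: 0.373
grip_force: 0.0
```

Emit:
servo_tool(motion=[[160,0,0,0,-0.157],[160,0,0,25,0],[160,0,0,25,0],[160,0,0,0,0],[160,0,0,0,0]], grip_force=60)

```text
clock: 24.82
position: [0.5485, 0.0818, 0.0766]
tool_rot: [179.9, 0.0, 124.6]
wrist_force: [-0.6, -0.7, -0.0]
width: 0.369
grip_force: 0.0
```

```bash
python3 -c "
from h import *
grab('wrist','w5');eng();go([.548,.0818,.044])"
```

```text
eng mm [-54.4   0.9  76.7] rpy [1.7990e+02 4.0000e-02 1.2459e+02] F [0.6 0.6 0.2] M [ 0.07 -0.02  0.01] w 0.375 g 0.0 t 24.875
shift mm [ 0.3 -0.6 32.7] rpy [1.7990e+02 4.0000e-02 1.2459e+02]
```

View pics/w5.png

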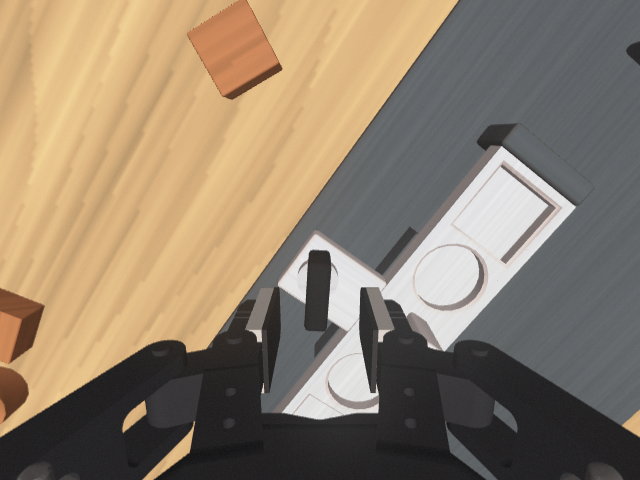

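The knob bar is centred between the pads at (317,290), and the carrier end sits against the stop at (535,165).

Emit:
servo_tool(motion=[[160,0,-0.5,16,0],[160,0,0,16,0],[160,0,0,0,0],[255,0,0,0,0],[255,0,0,0,0]], grip_force=50)

```text
clock: 25.5
position: [0.5472, 0.0812, 0.0439]
tool_rot: [-180.0, -0.0, 124.6]
wrist_force: [-3.8, -1.0, 6.2]
width: 0.105
grip_force: 71.5
```

Emit:
servo_tool(motion=[[255,0,0,0,0],[255,0,0,0,0],[255,0,0,0,0.12],[255,0,0,0,0.12],[255,0,0,0,0]])

```text
clock: 26.12
position: [0.5475, 0.0814, 0.044]
tool_rot: [180.0, 0.0, 110.7]
wrist_force: [-4.0, -0.8, 6.7]
width: 0.107
grip_force: 71.7
```

```bash
python3 -c "
from h import *
eng()"
```

```text
eng mm [-55.6   0.3  44. ] rpy [179.98   0.   110.72] F [-4.  -0.8  6.7] M [ 0.    0.5  -0.07] w 0.107 g 71.7 t 26.125
```

Emit:
servo_tool(motion=[[255,0,0,0,0.14],[255,0,0,0,0.14],[255,0,0,0,0.14],[255,0,0,0,0.14],[255,0,0,0,0.14]])

```text
clock: 26.75
position: [0.5483, 0.0813, 0.0443]
tool_rot: [179.9, -0.1, 70.5]
wrist_force: [-1.1, -1.7, 6.6]
width: 0.099
grip_force: 71.5
```

Emit:
servo_tool(motion=[[255,0,0,0,0.14],[255,0,0,0,0.14],[255,0,0,0,0]])

```text
clock: 27.12
position: [0.5485, 0.0813, 0.0444]
tool_rot: [179.9, -0.1, 54.6]
wrist_force: [-2.6, -0.3, 8.9]
width: 0.107
grip_force: 77.3
```

```bash
python3 -c "
from h import *
eng()"
```

```text
eng mm [-54.5   0.3  44.4] rpy [ 1.7989e+02 -6.0000e-02  5.4570e+01] F [-2.6 -0.3  8.9] M [-0.01  0.16 -0.02] w 0.107 g 77.3 t 27.125
```

Emit:
servo_tool(motion=[[255,0,0,0,0.05],[255,0,0,0,0],[255,0,0,0,0.05],[255,0,0,0,0]])

```text
clock: 27.62
position: [0.5486, 0.0813, 0.0445]
tool_rot: [179.9, -0.1, 48.9]
wrist_force: [-2.0, 0.1, 8.7]
width: 0.104
grip_force: 77.1
```

```bash
python3 -c "
from h import *
eng()"
```

```text
eng mm [-54.4   0.3  44.5] rpy [ 1.799e+02 -1.000e-01  4.891e+01] F [-2.   0.1  8.7] M [-0.1   0.07 -0.08] w 0.104 g 77.1 t 27.625
```

Emit:
servo_tool(motion=[[255,0,0,0,0.05],[255,0,0,0,0.04],[255,0,0,0,0]])

```text
clock: 28.0
position: [0.5482, 0.0828, 0.0445]
tool_rot: [-180.0, -0.1, 43.9]
wrist_force: [-3.4, 3.4, 12.8]
width: 0.107
grip_force: 78.5
```

```bash
python3 -c "
from h import *
eng()"
```

```text
eng mm [-54.9   1.8  44.5] rpy [-1.7997e+02 -1.3000e-01  4.3920e+01] F [-3.4  3.4 12.8] M [0.72 0.43 0.7 ] w 0.107 g 78.5 t 28.0
```

Emit:
servo_tool(motion=[[255,0,0,0,0.04],[255,0,0,0,0.04],[255,0,0,0,0]])

```text
clock: 28.38
position: [0.548, 0.0829, 0.0444]
tool_rot: [-180.0, -0.1, 39.4]
wrist_force: [-4.3, 3.1, 12.9]
width: 0.104
grip_force: 92.5
```

```bash
python3 -c "
from h import *
eng()"
```

```text
eng mm [-55.1   1.9  44.4] rpy [-1.7995e+02 -9.0000e-02  3.9450e+01] F [-4.3  3.1 12.9] M [0.68 0.77 1.6 ] w 0.104 g 92.5 t 28.375
```

Emit:
servo_tool(motion=[[150,0,0,0,0],[150,0,0,0,0],[150,0,0,-40,0],[150,0,0,-60,0],[150,0,0,-60,0]])

```text
clock: 29.0
position: [0.5472, 0.0814, 0.205]
tool_rot: [180.0, 0.0, 39.2]
wrist_force: [1.7, 1.3, 0.6]
width: 0.411
grip_force: 0.0
```

Emit:
servo_tool(motion=[[0,0,0,-60,-0.176],[0,0,0,-15,-0.176],[0,0,0,0,-0.176],[0,0,0,0,-0.176],[0,0,0,0,-0.176]])

```text
clock: 29.62
position: [0.5474, 0.0815, 0.2785]
tool_rot: [180.0, -0.0, 90.0]
wrist_force: [0.3, 0.9, -0.5]
width: 1.001
grip_force: 0.0
```

Emit:
servo_tool(motion=[[0,-46,-24,0,0],[0,-46,-24,0,0],[0,0,0,0,0],[0,0,0,0,0]])

```text
clock: 30.12
position: [0.4991, -0.0097, 0.2785]
tool_rot: [180.0, -0.1, 89.6]
wrist_force: [-0.6, 1.0, 0.1]
width: 0.997
grip_force: 0.0
```

```bash
python3 -c "
from h import *
grab('wrist','w6');eng();print(ctrl.get_obs()['position'])"
```

```text
eng mm [-101.5  -91.3  278.4] rpy [ 1.7998e+02 -2.0000e-02  8.9710e+01] F [0.5 0.8 0.3] M [-0.   -0.01 -0.04] w 1.004 g 0.0 t 30.175
[ 0.49929958 -0.00912057  0.27841753]
```

View pics/w6.png

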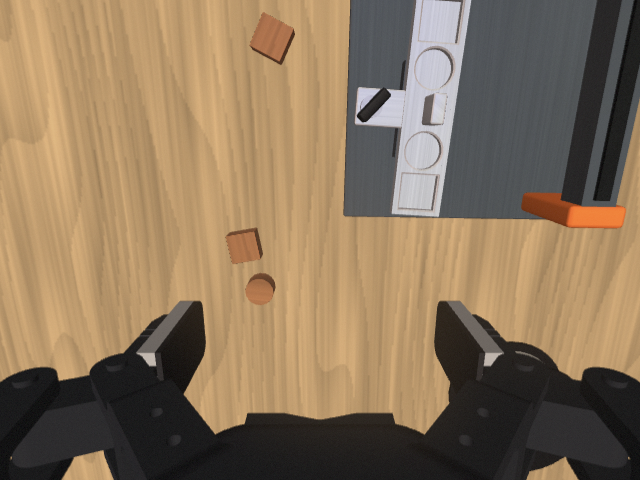

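```bash
python3 -c "
from h import *
im=cv2.imread('pics/w6.png')
R=lambda a,f:cv2.resize(a,None,fx=f,fy=f,interpolation=cv2.INTER_CUBIC)
c=np.zeros((600,800,3),np.uint8)
a=R(im[5:70,240:305],4);c[:260,:260]=a
a=R(im[222:312,218:283],3.6);c[265:265+a.shape[0],:a.shape[1]]=a
a=R(im[0:220,340:475],2.7);c[:a.shape[0],270:270+a.shape[1]]=a
cv2.imwrite('pics/c6.png',c)"
```

```text
(no output)
```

View pics/c6.png

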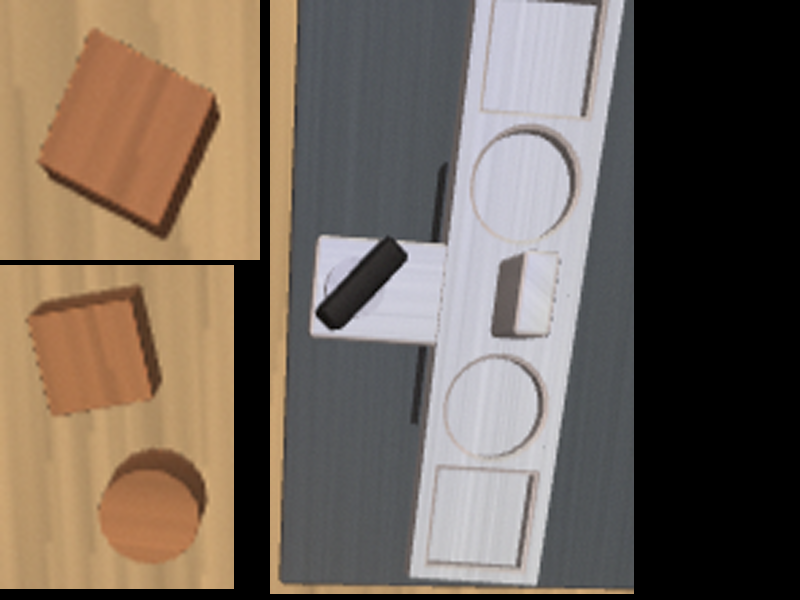

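```bash
python3 - <<'E'
from h import *
a=lambda u,v:(240+u/4,5+v/4)
b=lambda u,v:(218+u/3.6,222+(v-265)/3.6)
c=lambda u,v:(340+(u-270)/2.7,v/2.7)
A=lambda p,z:at('w6',p,z)
def sq(P,z,n):
    q=np.array([A(p,z) for p in P]);e=[q[(i+1)%4]-q[i] for i in range(4)]
    print(n,q.mean(0),'len',np.round([np.linalg.norm(k)*1e3 for k in e],1),'ang',[round(np.degrees(np.arctan2(k[1],k[0]))%90,1) for k in e])
sq([a(94,30),a(214,96),a(165,222),a(40,162)],.02,'A')
sq([b(28,320),b(137,300),b(157,393),b(52,414)],.02,'B')
print('disc',A(b(150,515),.02))
yw=np.radians(-1.37);R=np.array([[np.cos(yw),-np.sin(yw)],[np.sin(yw),np.cos(yw)]]);o=np.array([.603,.0797])
def E(n,p,z):
    q=A(p,z); print(n,q,'eng',np.round(R.T@(q[:2]-o)*1e3,1))
E('pl bl',c(411,577),.038);E('pl br',c(538,585),.038);E('pl tl',c(473,0),.038);E('pl tr',c(626,0),.038)
E('rd1',c(496,407),.038);E('rd2',c(524,184),.038)
for p in((438,465),(540,472),(530,567),(427,562)):E('sq1',c(*p),.038)
for p in((592,118),(482,111)):E('sq2',c(*p),.038)
E('fin',c(540,293),.07)
E('bedcorner',c(281,580),.008);E('bar',c(330,318),.0665);E('bar',c(397,247),.0665)
E
sed -i 's/x/x/' /dev/null
```

```text
A [0.456025 0.1464   0.02    ] len [30.7 29.6 31.9 31. ] ang [np.float64(63.1), np.float64(65.4), np.float64(65.8), np.float64(63.2)]
B [ 0.41775  -0.059325  0.02    ] len [33.3 29.4 32.8 30. ] ang [np.float64(10.4), np.float64(9.0), np.float64(11.4), np.float64(10.0)]
disc [ 0.4323 -0.1104  0.02  ]
pl bl [ 0.5728 -0.0193  0.038 ] eng [-27.8 -99.7]
pl br [ 0.6204 -0.0227  0.038 ] eng [  19.8 -102. ]
pl tl [0.5845 0.1712 0.038 ] eng [-20.7  91. ]
pl tr [0.6341 0.1709 0.038 ] eng [28.9 91.9]
rd1 [0.6005 0.0424 0.038 ] eng [ -1.6 -37.3]
rd2 [0.6051 0.1159 0.038 ] eng [ 1.2 36.2]
sq1 [0.5808 0.022  0.038 ] eng [-20.8 -58.2]
sq1 [0.618  0.0192 0.038 ] eng [ 16.4 -60.1]
sq1 [ 0.6169 -0.0158  0.038 ] eng [ 16.2 -95.1]
sq1 [ 0.5785 -0.0137  0.038 ] eng [-22.3 -94. ]
sq2 [0.6263 0.1361 0.038 ] eng [21.9 56.9]
sq2 [0.5895 0.1385 0.038 ] eng [-14.9  58.5]
fin [0.6037 0.079  0.07  ] eng [ 0.7 -0.7]
bedcorner [ 0.5262 -0.0264  0.008 ] eng [ -74.2 -107.9]
bar [0.5374 0.072  0.0665] eng [-65.4  -9.3]
bar [0.5582 0.0934 0.0665] eng [-45.1  12.6]sed: couldn't edit /dev/null: not a regular file
```

Emit:
servo_tool(motion=[[185,0,0,0,0.061],[185,32,33,10,0],[185,32,33,30,0],[185,31,32,40,0],[185,0,0,50,0]], grip_force=80)

```text
clock: 30.8
position: [0.6058, 0.0828, 0.1458]
tool_rot: [179.9, 0.0, 86.6]
wrist_force: [0.4, -0.5, -0.3]
width: 0.274
grip_force: 0.0
```

Emit:
servo_tool(motion=[[185,0,0,50,0],[185,0,0,0,0],[185,0,0,0,0],[185,0,0,0,0]])

```text
clock: 31.3
position: [0.6045, 0.0783, 0.1006]
tool_rot: [179.8, -0.1, 86.2]
wrist_force: [0.7, 0.4, -0.2]
width: 0.275
grip_force: 0.0
```

```bash
python3 -c "
from h import *
eng();go([.6035,.0793,.0465])"
```

```text
eng mm [  1.5  -1.4 100.6] rpy [ 1.7981e+02 -6.0000e-02  8.6180e+01] F [ 0.7  0.4 -0.2] M [-0.03 -0.04  0.04] w 0.275 g 0.0 t 31.3
shift mm [ 0.9 -1.2 54.1] rpy [ 1.7981e+02 -6.0000e-02  8.6180e+01]
```

Emit:
servo_tool(motion=[[185,1,-1,25,0],[185,0,0,20,0],[185,0,0,9,0],[185,0,0,0,0],[255,0,0,0,0]])

```text
clock: 31.92
position: [0.6027, 0.0789, 0.0452]
tool_rot: [179.9, -0.0, 86.1]
wrist_force: [1.4, 0.6, -5.2]
width: 0.118
grip_force: 78.3
```

Emit:
servo_tool(motion=[[255,0,0,0,0],[255,0,0,0,0],[255,0,0,0,0],[255,0,0,0,-0.02],[255,0,0,0,-0.025]])

```text
clock: 32.55
position: [0.6028, 0.0791, 0.0451]
tool_rot: [179.9, -0.0, 88.8]
wrist_force: [-0.1, -0.4, 6.0]
width: 0.119
grip_force: 80.1
```

Emit:
servo_tool(motion=[[255,0,0,0,0],[255,0.5,0,0,0],[255,0,0,0,0]])

```text
clock: 32.92
position: [0.6028, 0.0791, 0.0451]
tool_rot: [179.9, 0.0, 88.7]
wrist_force: [0.3, -1.5, 5.8]
width: 0.123
grip_force: 79.9
```

```bash
python3 -c "
from h import *
eng()"
```

```text
eng mm [-0.2 -0.6 45.1] rpy [1.7991e+02 1.0000e-02 8.8710e+01] F [ 0.3 -1.5  5.8] M [-0.32 -0.01 -0.02] w 0.123 g 79.9 t 32.925
```

Straightened with no resistance. I'll push home in small steps and release.

Emit:
servo_tool(motion=[[255,0.8,0,0,0],[255,0,0,0,0],[255,0.8,0,0,0],[255,0,0,0,0]])

```text
clock: 33.42
position: [0.6028, 0.0796, 0.0452]
tool_rot: [179.9, 0.1, 88.7]
wrist_force: [0.3, -3.9, 5.8]
width: 0.121
grip_force: 79.9
```

Emit:
servo_tool(motion=[[255,0.8,0,0,0],[255,0,0,0,0],[255,0.6,0,0,0],[255,0,0,0,0]])

```text
clock: 33.92
position: [0.6028, 0.0802, 0.0452]
tool_rot: [179.9, 0.1, 88.6]
wrist_force: [-0.2, -6.9, 5.0]
width: 0.119
grip_force: 79.9
```

```bash
python3 -c "
from h import *
eng()"
```

```text
eng mm [-0.2  0.5 45.2] rpy [1.799e+02 1.400e-01 8.863e+01] F [-0.2 -6.9  5. ] M [-1.35  0.08  0.1 ] w 0.119 g 79.9 t 33.925
```

Emit:
servo_tool(motion=[[255,1,0,0,0],[255,0,0,0,0],[255,1,0,0,0],[255,0,0,0,0]])

```text
clock: 34.42
position: [0.6028, 0.0802, 0.0452]
tool_rot: [179.9, 0.3, 88.5]
wrist_force: [0.7, -11.4, 4.6]
width: 0.123
grip_force: 79.8
```

Emit:
servo_tool(motion=[[255,1,0,0,0],[255,0,0,0,0],[255,1,0,0,0],[255,0,0,0,0]])

```text
clock: 34.92
position: [0.6028, 0.0802, 0.0452]
tool_rot: [179.9, 0.4, 88.5]
wrist_force: [0.3, -18.0, 3.9]
width: 0.123
grip_force: 79.7
```

```bash
python3 -c "
from h import *
eng()"
```

```text
eng mm [-0.3  0.5 45.2] rpy [179.88   0.39  88.46] F [  0.3 -18.    3.9] M [-3.26  0.06  0.22] w 0.123 g 79.7 t 34.925
```

Emit:
servo_tool(motion=[[255,-4,0,0,0],[185,0,0,0,0],[185,0,0,0,0],[185,0,0,-20,0],[185,0,0,-50,0]], grip_force=25)

```text
clock: 35.55
position: [0.6008, 0.0831, 0.1145]
tool_rot: [-179.8, 0.1, 88.8]
wrist_force: [0.1, 0.6, 0.2]
width: 0.274
grip_force: 0.0
```

Emit:
servo_tool(motion=[[0,0,0,-50,0],[0,21,-49,0,0],[0,21,-49,0,0],[0,20,-50,0,0],[0,0,0,0,-0.164]])

```text
clock: 36.17
position: [0.4511, 0.1516, 0.1645]
tool_rot: [-179.8, -0.1, 98.7]
wrist_force: [1.3, -0.8, 0.2]
width: 1.005
grip_force: 0.0
```

Emit:
servo_tool(motion=[[0,0,0,0,-0.164],[0,0,0,0,-0.164],[0,0,0,0,-0.164],[0,0,0,0,-0.164],[0,0,0,0,-0.164]])

```text
clock: 36.8
position: [0.4558, 0.1479, 0.1656]
tool_rot: [179.9, 0.0, 145.4]
wrist_force: [0.6, 0.4, -0.1]
width: 1.003
grip_force: 0.0
```

Emit:
servo_tool(motion=[[0,0,0,0,-0.164],[0,0,0,0,0],[0,0,0,0,0]])

```text
clock: 37.17
position: [0.4557, 0.1479, 0.1649]
tool_rot: [180.0, 0.0, 154.3]
wrist_force: [1.1, 0.4, -0.3]
width: 0.998
grip_force: 0.0
```

```bash
python3 -c "
from h import *
eng();go([.456,.1464,.009]);d=grab('wrist','w7');print(pix('w7',[.456,.1464,.02]))
m=cv2.inRange(cv2.cvtColor(d['image'],cv2.COLOR_BGR2HSV),(3,110,60),(14,255,255));n,l,s,c=cv2.connectedComponentsWithStats(m);print([(list(map(int,s[i])),np.round(c[i])) for i in range(1,n) if s[i][4]>300])"
```

```text
eng mm [-148.9   64.6  164.9] rpy [1.7996e+02 2.0000e-02 1.5429e+02] F [ 1.1  0.4 -0.3] M [-0.02  0.02  0.  ] w 0.998 g 0.0 t 37.175
shift mm [ -0.9  -1.3 155.9] rpy [1.7996e+02 2.0000e-02 1.5429e+02]
[316.6 226.7]
[([296, 200, 43, 46, 1874], array([317., 222.])), ([36, 259, 68, 58, 2111], array([ 70., 287.])), ([4, 305, 54, 44, 1713], array([ 31., 327.]))]
```

Emit:
servo_tool(motion=[[0,-1,-1.3,50,0],[0,0,0,50,0],[0,0,0,40,0],[0,0,0,16,0],[0,0,0,0,0]], grip_force=25)

```text
clock: 37.85
position: [0.4558, 0.146, 0.0082]
tool_rot: [-179.9, -0.0, 154.4]
wrist_force: [0.2, 0.4, -0.4]
width: 0.996
grip_force: 0.0
```

Emit:
servo_tool(motion=[[0,0,0,0,0],[200,0,0,0,0],[255,0,0,0,0],[255,0,0,0,0],[255,0,0,0,0]])

```text
clock: 38.48
position: [0.4561, 0.1465, 0.0089]
tool_rot: [180.0, 0.0, 154.5]
wrist_force: [-1.8, -0.3, 6.9]
width: 0.37
grip_force: 25.6
```

```bash
python3 -c "
from h import *
eng();print(ctrl.get_obs()['position'])"
```

```text
eng mm [-148.4   63.3    8.9] rpy [1.7995e+02 1.0000e-02 1.5451e+02] F [-1.8 -0.3  6.9] M [0.03 0.25 0.04] w 0.37 g 25.6 t 38.475
[0.45610621 0.14650172 0.00888189]
```

Emit:
servo_tool(motion=[[0,0,0,0,0],[0,0,0,0,0],[0,0,0,0,0],[0,0,0,-50,0],[0,0,0,0,0.1746]])

```text
clock: 39.1
position: [0.4576, 0.1467, 0.0608]
tool_rot: [179.8, 0.1, 144.3]
wrist_force: [0.4, -0.5, -1.1]
width: 0.997
grip_force: 0.0
```

Emit:
servo_tool(motion=[[0,0,0,0,0.1746],[0,0,0,0,0.1746],[0,0,0,0,0.1746],[0,0,0,0,0.1746],[0,0,0,0,0.1746]])

```text
clock: 39.72
position: [0.4558, 0.1464, 0.0584]
tool_rot: [-180.0, -0.0, 94.2]
wrist_force: [0.4, -0.1, -0.1]
width: 0.997
grip_force: 0.0
```

Emit:
servo_tool(motion=[[0,0,0,0,0.1746],[0,0,0,0,0.1746],[0,0,0,0,0.1746],[0,0,0,0,0],[0,0,0,40,0]])

```text
clock: 40.35
position: [0.4578, 0.1472, 0.0194]
tool_rot: [179.8, -0.2, 64.8]
wrist_force: [0.2, 0.9, -0.0]
width: 0.998
grip_force: 0.0
```

Emit:
servo_tool(motion=[[0,0,0,10,0],[0,0,0,0,0],[0,0,0,0,0],[200,0,0,0,0],[255,0,0,0,0]], grip_force=50)

```text
clock: 40.98
position: [0.4562, 0.1465, 0.0089]
tool_rot: [180.0, -0.0, 64.5]
wrist_force: [0.2, 0.1, 0.5]
width: 0.603
grip_force: 0.0
```

Emit:
servo_tool(motion=[[255,0,0,0,0],[255,0,0,0,0],[255,0,0,0,0]])

```text
clock: 41.35
position: [0.456, 0.1464, 0.0088]
tool_rot: [-180.0, -0.0, 64.5]
wrist_force: [-3.1, -0.4, 8.6]
width: 0.358
grip_force: 49.2
```

```bash
python3 -c "
from h import *
eng();print(ctrl.get_obs()['position'])"
```

```text
eng mm [-148.6   63.2    8.8] rpy [-1.7999e+02 -4.0000e-02  6.4480e+01] F [-3.1 -0.4  8.6] M [ 0.1   0.39 -0.09] w 0.358 g 49.2 t 41.35
[0.45598405 0.14642892 0.00884484]
```

Emit:
servo_tool(motion=[[255,0,0,-30,0],[255,0,0,-50,0],[255,0,0,-10,-0.1405],[255,0,0,0,-0.1405],[255,0,0,0,-0.1405]])

```text
clock: 41.98
position: [0.4558, 0.1464, 0.0987]
tool_rot: [180.0, -0.0, 88.9]
wrist_force: [-0.6, 0.4, -0.9]
width: 0.36
grip_force: 50.2
```

Emit:
servo_tool(motion=[[255,4,38,0,0],[255,5,38,0,0],[255,5,38,0,0],[255,0,34,0,0],[255,0,0,20,0]])

```text
clock: 42.6
position: [0.6073, 0.1561, 0.079]
tool_rot: [179.8, 0.0, 88.6]
wrist_force: [0.5, -0.5, 0.2]
width: 0.358
grip_force: 50.2
```

Emit:
servo_tool(motion=[[255,0,0,15,0],[255,0,0,0,0],[255,0,0,0,0]])

```text
clock: 42.98
position: [0.6037, 0.1569, 0.0636]
tool_rot: [-180.0, -0.0, 88.6]
wrist_force: [0.1, -0.5, 1.0]
width: 0.36
grip_force: 50.2
```

```bash
python3 -c "
from h import *
eng();d=grab('wrist','w8')"
```

```text
eng mm [-1.2 77.2 63.6] rpy [-1.7998e+02 -1.0000e-02  8.8630e+01] F [ 0.1 -0.5  1. ] M [-0.    0.01 -0.  ] w 0.36 g 50.2 t 42.975
```

View pics/w8.png

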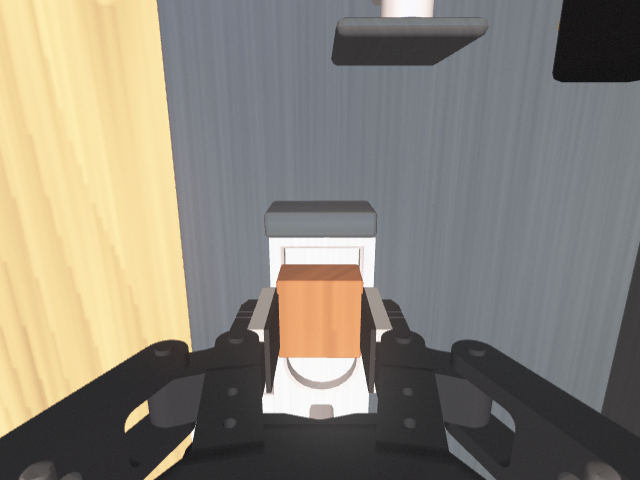

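The held block at (320,310) is square with the plate, and the pocket's front rim shows at (283..363,247).

```bash
python3 - <<'E'
from h import *
yw=np.radians(-1.37);R=np.array([[np.cos(yw),-np.sin(yw)],[np.sin(yw),np.cos(yw)]]);o=np.array([.603,.0797])
for p,z in(((283,247),.038),((363,247),.038),((270,240),.038),((375,240),.038),((277,280),.0745),((362,280),.0745)):
    print(np.round(R.T@(at('w8',p,z)[:2]-o)*1e3,1))
g=cv2.cvtColor(cv2.imread('pics/w8.png'),cv2.COLOR_BGR2GRAY).astype(np.float32)
for r in(240,255,300,340):
    d=np.diff(cv2.GaussianBlur(g[r-1:r+2],(3,1),0).mean(0));i=np.argsort(-abs(d[255:390]))[:8]+255;print(r,sorted([(int(k),int(d[k])) for k in i]))
E
```

```text
[-17.4  96.1]
[18.8 96.2]
[-23.2  99.4]
[24.1 99.4]
[-16.4  94.4]
[14.5 94.5]
240 [(261, 1), (267, 29), (268, 57), (269, 28), (373, -10), (374, -41), (375, -49), (376, -18)]
255 [(268, 47), (269, 38), (285, 41), (357, -31), (358, -29), (373, -32), (374, -57), (375, -27)]
300 [(257, 32), (271, -42), (277, 41), (278, 45), (360, -51), (361, -41), (367, 40), (381, -34)]
340 [(258, 73), (259, 48), (263, -66), (279, 53), (359, -56), (375, 69), (379, -47), (380, -76)]
```

Emit:
servo_tool(motion=[[255,0.4,1.2,8,0],[255,0,0,6,0],[255,0,0,4,0],[255,0,0,0,0]])

```text
clock: 43.52
position: [0.6051, 0.157, 0.045]
tool_rot: [-180.0, 0.0, 88.6]
wrist_force: [-0.2, 0.0, 0.2]
width: 0.358
grip_force: 50.2
```

Emit:
servo_tool(motion=[[255,0,0,3,0],[255,0,0,2,0],[255,0,0,0,0]])

```text
clock: 43.9
position: [0.6053, 0.1571, 0.0403]
tool_rot: [-180.0, -0.0, 88.6]
wrist_force: [-0.5, -0.4, -0.4]
width: 0.355
grip_force: 50.2
```

```bash
python3 -c "
from h import *
eng()"
```

```text
eng mm [ 0.5 77.4 40.3] rpy [-179.99   -0.     88.63] F [-0.5 -0.4 -0.4] M [ 0.01 -0.06 -0.01] w 0.355 g 50.2 t 43.9
```

Emit:
servo_tool(motion=[[255,0,0,1,0],[100,0,0,0,0],[0,0,0,0,0],[0,0,0,0,0],[0,0,0,-40,0]], grip_force=25)

```text
clock: 44.52
position: [0.6034, 0.1572, 0.0775]
tool_rot: [-179.7, 0.1, 88.6]
wrist_force: [0.7, 0.7, -0.1]
width: 1.002
grip_force: 0.0
```

Emit:
servo_tool(motion=[[0,0,0,-60,0],[0,-20,-20,-20,0],[0,-33,-27,0,0],[0,-33,-27,0,0],[0,-33,-27,0,0]])

```text
clock: 45.15
position: [0.5006, 0.0396, 0.1595]
tool_rot: [180.0, -0.0, 88.6]
wrist_force: [0.3, -0.5, 0.1]
width: 0.999
grip_force: 0.0
```

Emit:
servo_tool(motion=[[0,-33,-27,0,0],[0,-33,-27,0,0],[0,-35.8,-27.2,0,0],[0,0,0,0,0.171],[0,0,0,0,0.171]])

```text
clock: 45.78
position: [0.4177, -0.0596, 0.1597]
tool_rot: [180.0, -0.1, 68.6]
wrist_force: [0.2, 0.3, -0.5]
width: 0.998
grip_force: 0.0
```

Emit:
servo_tool(motion=[[0,0,0,0,0.171],[0,0,0,0,0.171],[0,0,0,0,0.171],[0,0,0,0,0.171],[0,0,0,0,0.171]])

```text
clock: 46.4
position: [0.4179, -0.0593, 0.1595]
tool_rot: [-180.0, -0.0, 19.7]
wrist_force: [0.5, -0.0, -0.2]
width: 1.002
grip_force: 0.0
```

Emit:
servo_tool(motion=[[0,0,0,0,0.171],[0,0,0,0,0],[0,0,0,0,0]])

```text
clock: 46.78
position: [0.4179, -0.0593, 0.1595]
tool_rot: [-180.0, -0.0, 10.5]
wrist_force: [0.6, 0.3, -0.7]
width: 0.996
grip_force: 0.0
```

```bash
cat >> h.py <<'E'
def blob(f):
    d=grab('wrist',f);m=cv2.inRange(cv2.cvtColor(d['image'],cv2.COLOR_BGR2HSV),(3,110,60),(14,255,255));n,l,s,c=cv2.connectedComponentsWithStats(m)
    for i in range(1,n):
        if s[i][4]>300: print('blob',s[i],np.round(c[i]),at(f,c[i],.016))
E
python3 -c "
from h import *
eng();go([.4178,-.0593,.009]);blob('w9');print(pix('w9',[.4178,-.0593,.016]))"
```

```text
eng mm [-181.7 -143.4  159.5] rpy [-1.7999e+02 -1.0000e-02  1.0460e+01] F [ 0.6  0.3 -0.7] M [ 0.04 -0.02  0.01] w 0.996 g 0.0 t 46.775
shift mm [-1.000e-01  0.000e+00  1.505e+02] rpy [-1.7999e+02 -1.0000e-02  1.0460e+01]
blob [ 368  198   45   45 1554] [390. 220.] [ 0.4322 -0.1099  0.016 ]
blob [ 299  205   44   46 1927] [320. 227.] [ 0.4173 -0.0592  0.016 ]
[320.5 226.7]
```

Emit:
servo_tool(motion=[[0,0,0,0,-0.174],[0,0,0,0,-0.174],[0,0,0,0,-0.174],[0,0,0,0,-0.174],[0,0,0,0,-0.174]])

```text
clock: 47.45
position: [0.4179, -0.0593, 0.1595]
tool_rot: [180.0, -0.0, 60.6]
wrist_force: [0.9, -0.9, 0.8]
width: 1.002
grip_force: 0.0
```

Emit:
servo_tool(motion=[[0,0,0,0,-0.174],[0,0,0,0,-0.174],[0,0,0,0,-0.174],[0,0,0,0,-0.174],[0,0,0,50,0]])

```text
clock: 48.08
position: [0.4212, -0.0589, 0.1111]
tool_rot: [179.5, -0.0, 100.3]
wrist_force: [1.5, 1.4, -1.4]
width: 1.0
grip_force: 0.0
```

Emit:
servo_tool(motion=[[0,0,0,50,0],[0,0,0,40,0],[0,0,0,10.5,0],[0,0,0,0,0],[0,0,0,0,0]], grip_force=50)

```text
clock: 48.7
position: [0.419, -0.0593, 0.0101]
tool_rot: [179.9, 0.0, 100.0]
wrist_force: [-0.5, 0.3, 0.6]
width: 0.998
grip_force: 0.0
```

Emit:
servo_tool(motion=[[200,0,0,0,0],[255,0,0,0,0],[255,0,0,0,0],[255,0,0,0,0],[255,0,0,0,0]])

```text
clock: 49.32
position: [0.4182, -0.0591, 0.0094]
tool_rot: [180.0, -0.0, 100.0]
wrist_force: [-1.8, 1.7, 12.4]
width: 0.357
grip_force: 48.7
```

```bash
python3 -c "
from h import *
eng();print(ctrl.get_obs()['position'])"
```

```text
eng mm [-181.5 -143.2    9.4] rpy [ 1.7996e+02 -3.0000e-02  9.9970e+01] F [-1.8  1.7 12.4] M [0.17 0.45 0.01] w 0.357 g 48.7 t 49.325
[ 0.41815873 -0.05911405  0.00942728]
```

Emit:
servo_tool(motion=[[255,0,0,-30,0],[255,0,0,-50,0],[255,0,0,-10,0.099],[255,0,0,0,0.099],[255,13.2,36.4,0,0]])

```text
clock: 49.95
position: [0.4529, -0.0471, 0.0991]
tool_rot: [-179.9, -0.1, 88.4]
wrist_force: [0.3, -0.4, 0.0]
width: 0.361
grip_force: 50.7
```

Emit:
servo_tool(motion=[[255,13.2,36.4,0,0],[255,13.2,36.4,0,0],[255,13.2,36.4,0,0],[255,13.2,36.4,0,0],[255,0,0,20,0]])

```text
clock: 50.58
position: [0.6049, 0.0037, 0.0793]
tool_rot: [179.8, 0.0, 88.8]
wrist_force: [-0.6, 0.4, -0.0]
width: 0.358
grip_force: 50.7
```

Emit:
servo_tool(motion=[[255,0,0,15,0],[255,0,0,0,0],[255,0,0,0,0]])

```text
clock: 50.95
position: [0.601, 0.0019, 0.0642]
tool_rot: [-180.0, -0.0, 88.6]
wrist_force: [0.3, 0.1, -0.6]
width: 0.354
grip_force: 50.7
```

```bash
python3 - <<'E'
from h import *
eng();grab('wrist','w10')
g=cv2.cvtColor(cv2.imread('pics/w10.png'),cv2.COLOR_BGR2GRAY).astype(np.float32)
for r in(240,300,340):
    d=np.diff(cv2.GaussianBlur(g[r-1:r+2],(3,1),0).mean(0));i=np.argsort(-abs(d[255:390]))[:8]+255;print(r,sorted([(int(k),int(d[k])) for k in i]))
# top-face y extent along column 320
b=cv2.imread('pics/w10.png');h=cv2.cvtColor(b,cv2.COLOR_BGR2HSV);g0=np.load('pics/w8.npz')
for f in('w8','w10'):
    g=cv2.cvtColor(cv2.imread('pics/%s.png'%f),cv2.COLOR_BGR2GRAY).astype(np.float32)[:,315:325].mean(1);d=np.diff(g)
    print(f,[(k,int(d[k])) for k in range(200,420) if abs(d[k])>12])
E
```

```text
eng mm [ -0.1 -77.8  64.2] rpy [-179.99   -0.     88.57] F [ 0.3  0.1 -0.6] M [-0.02 -0.04  0.03] w 0.354 g 50.7 t 50.95
240 [(263, 8), (264, 39), (265, 52), (266, 22), (369, -2), (370, -34), (371, -59), (372, -28)]
300 [(257, 31), (271, -36), (277, 30), (278, 47), (360, -51), (361, -30), (367, 35), (381, -31)]
340 [(258, 66), (259, 48), (263, -57), (279, 53), (359, -53), (375, 59), (379, -46), (380, -68)]
w8 [(200, -22), (211, 17), (212, 14), (236, 53), (237, 82), (245, -16), (246, -18), (247, 28), (263, -80), (264, -52), (279, 19), (280, 34), (356, 23), (357, 38), (380, -20), (381, -43), (388, 51), (389, 17), (403, -43), (404, -33), (418, -62), (419, -36)]
w10 [(230, -27), (231, -45), (234, 61), (243, -33), (245, 36), (264, -87), (265, -44), (280, 14), (281, 33), (357, 29), (358, 24), (418, -83), (419, -58)]
```

Emit:
servo_tool(motion=[[255,0.9,-0.4,8,0],[255,0,0,6,0],[255,0,0,4,0],[255,0,0,0,0]])

```text
clock: 51.5
position: [0.6008, 0.0032, 0.0455]
tool_rot: [-180.0, 0.0, 88.6]
wrist_force: [-0.5, -0.3, 0.8]
width: 0.355
grip_force: 50.7
```

Emit:
servo_tool(motion=[[255,0,0,3,0],[255,0,0,2.5,0],[255,0,0,0,0]])

```text
clock: 51.88
position: [0.601, 0.0033, 0.0402]
tool_rot: [-180.0, -0.0, 88.6]
wrist_force: [-0.6, 0.5, -0.3]
width: 0.357
grip_force: 50.7
```

```bash
python3 -c "
from h import *
eng()"
```

```text
eng mm [ -0.2 -76.4  40.2] rpy [-179.98   -0.     88.63] F [-0.6  0.5 -0.3] M [-0.01 -0.03  0.04] w 0.357 g 50.7 t 51.875
```

Emit:
servo_tool(motion=[[100,0,0,0,0],[0,0,0,0,0],[0,0,0,0,0],[0,0,0,-40,0],[0,0,0,-60,0]])

```text
clock: 52.5
position: [0.5999, 0.0035, 0.1402]
tool_rot: [-179.8, 0.0, 88.6]
wrist_force: [0.9, 0.2, -0.3]
width: 1.001
grip_force: 0.0
```

Emit:
servo_tool(motion=[[0,-23,-33,-20,0],[0,-23.5,-33.3,0,0],[0,-23.5,-33.3,0,0],[0,-23.5,-33.3,0,0],[0,-23.5,-33.3,0,0]])

```text
clock: 53.12
position: [0.431, -0.1104, 0.1605]
tool_rot: [180.0, -0.0, 88.6]
wrist_force: [0.8, -0.8, 0.2]
width: 1.003
grip_force: 0.0
```

Emit:
servo_tool(motion=[[0,0,0,0,0],[0,0,0,0,0],[0,0,0,0,0]])

```text
clock: 53.5
position: [0.4331, -0.1092, 0.1605]
tool_rot: [180.0, 0.0, 88.7]
wrist_force: [-0.4, 0.1, 0.1]
width: 0.999
grip_force: 0.0
```

```bash
python3 -c "
from h import *
eng();go([.4322,-.11,.009]);blob('w11');print(pix('w11',[.4322,-.11,.016]))"
```

```text
eng mm [-165.3 -192.9  160.5] rpy [1.7997e+02 2.0000e-02 8.8700e+01] F [-0.4  0.1  0.1] M [-0.05 -0.02  0.  ] w 0.999 g 0.0 t 53.5
shift mm [ -0.8  -1.  151.5] rpy [1.7997e+02 2.0000e-02 8.8700e+01]
blob [ 550   21   78   62 4073] [588.  51.] [0.6181 0.0087 0.016 ]
blob [ 296  205   42   45 1476] [317. 227.] [ 0.4314 -0.1096  0.016 ]
[317.8 227.8]
```

Emit:
servo_tool(motion=[[0,-0.6,-1,50,0],[0,0,0,50,0],[0,0,0,40,0],[0,0,0,11.5,0],[0,0,0,0,0]], grip_force=50)

```text
clock: 54.18
position: [0.4313, -0.1104, 0.0089]
tool_rot: [-180.0, 0.0, 88.6]
wrist_force: [-0.0, 0.4, -0.3]
width: 1.001
grip_force: 0.0
```

Emit:
servo_tool(motion=[[0,0,0,0,0],[200,0,0,0,0],[255,0,0,0,0],[255,0,0,0,0],[255,0,0,0,0]])

```text
clock: 54.8
position: [0.4314, -0.1101, 0.0095]
tool_rot: [180.0, -0.0, 88.6]
wrist_force: [-1.7, 1.1, 12.1]
width: 0.347
grip_force: 48.4
```

Emit:
servo_tool(motion=[[255,0,0,0,0],[255,0,0,-30,0],[255,0,0,-60,0],[255,0,0,0,0],[255,0,0,0,0]])

```text
clock: 55.42
position: [0.4311, -0.1097, 0.0988]
tool_rot: [180.0, -0.0, 88.7]
wrist_force: [-0.4, -0.1, -0.6]
width: 0.348
grip_force: 49.6
```

```bash
python3 -c "
from h import *
eng();blob('w12')"
```

```text
eng mm [-167.3 -193.5   98.8] rpy [ 1.7998e+02 -4.0000e-02  8.8670e+01] F [-0.4 -0.1 -0.6] M [ 0.06 -0.08  0.03] w 0.348 g 49.6 t 55.425
blob [626   0  14  66 479] [635.  42.] [0.6008 0.0014 0.016 ]
blob [ 280  267   80   93 6025] [319. 314.] [ 0.4304 -0.152   0.016 ]
```

Emit:
servo_tool(motion=[[255,31.5,33.5,0,0],[255,31.5,33.5,0,0],[255,31.5,33.5,0,0],[255,31.5,33.5,0,0],[255,31.3,33.4,0,0]])

```text
clock: 56.1
position: [0.6023, 0.0437, 0.097]
tool_rot: [-179.8, 0.0, 88.6]
wrist_force: [0.8, -0.5, 0.3]
width: 0.347
grip_force: 49.6
```

Emit:
servo_tool(motion=[[255,0,0,20,0],[255,0,0,15,0],[255,0,0,0,0],[255,0,0,0,0]])

```text
clock: 56.6
position: [0.6019, 0.0419, 0.0641]
tool_rot: [-180.0, 0.0, 88.5]
wrist_force: [0.1, 0.6, 0.5]
width: 0.341
grip_force: 49.6
```

```bash
python3 - <<'E'
from h import *
eng();grab('wrist','w13')
g=cv2.cvtColor(cv2.imread('pics/w13.png'),cv2.COLOR_BGR2GRAY).astype(np.float32)
for r in(240,300,320,340):
    d=np.diff(cv2.GaussianBlur(g[r-1:r+2],(3,1),0).mean(0));i=np.argsort(-abs(d[255:390]))[:8]+255;print(r,sorted([(int(k),int(d[k])) for k in i]))
d=np.diff(g[:,315:325].mean(1));print([(k,int(d[k])) for k in range(150,420) if abs(d[k])>12])
E
```

```text
eng mm [ -0.2 -37.8  64.1] rpy [-179.99    0.     88.53] F [0.1 0.6 0.5] M [ 0.04  0.   -0.02] w 0.341 g 49.6 t 56.6
240 [(265, 39), (266, 26), (301, -20), (302, -22), (304, 19), (335, 22), (371, -44), (372, -48)]
300 [(258, 29), (259, 24), (272, -31), (273, -31), (365, 31), (366, 31), (379, -24), (380, -29)]
320 [(267, -39), (279, 36), (280, 53), (357, -23), (358, -52), (359, -34), (371, 37), (387, -35)]
340 [(260, 77), (265, -63), (281, 46), (282, 45), (356, -62), (357, -55), (373, 63), (378, -78)]
[(157, -40), (158, 35), (174, -42), (175, -35), (183, 36), (184, 29), (250, -15), (252, 30), (266, -45), (267, -64), (268, -18), (284, 30), (285, 12), (400, 19), (401, 22), (418, -86), (419, -63)]
```

View pics/w13.png

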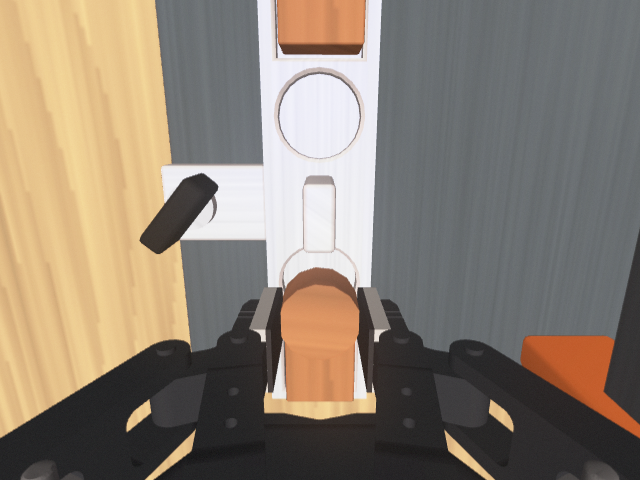

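The far square sits in its pocket, the disc is held just short of the near round pocket (rim front at (319,248)), and the knob bar is turned as expected.

Emit:
servo_tool(motion=[[255,2,0.1,8,0],[255,0,0,6,0],[255,0,0,4,0],[255,0,0,0,0]])

```text
clock: 57.15
position: [0.6021, 0.0449, 0.0455]
tool_rot: [-180.0, 0.0, 88.6]
wrist_force: [0.1, 0.0, 0.9]
width: 0.346
grip_force: 49.6
```

Emit:
servo_tool(motion=[[255,0,0,3,0],[255,0,0,2.5,0],[255,0,0,0,0]])

```text
clock: 57.52
position: [0.6023, 0.0449, 0.0402]
tool_rot: [-180.0, 0.0, 88.6]
wrist_force: [0.1, 0.4, -0.4]
width: 0.346
grip_force: 49.6
```

```bash
python3 -c "
from h import *
eng()"
```

```text
eng mm [  0.1 -34.8  40.2] rpy [-179.98    0.     88.62] F [ 0.1  0.4 -0.4] M [-0.04  0.    0.04] w 0.346 g 49.6 t 57.525
```

Emit:
servo_tool(motion=[[100,0,0,0,0],[0,0,0,0,0],[0,0,0,0,0],[0,0,0,-40,0],[0,0,0,-60,0]])

```text
clock: 58.15
position: [0.6012, 0.0451, 0.1402]
tool_rot: [-179.8, 0.1, 88.6]
wrist_force: [1.1, 0.8, 0.3]
width: 1.004
grip_force: 0.0
```

Emit:
servo_tool(motion=[[0,-25,0,-60,0],[0,-25,0,-60,0],[0,-25,0,-20,0],[0,0,0,0,0],[0,0,0,0,0]])

```text
clock: 58.78
position: [0.6003, -0.027, 0.2749]
tool_rot: [-179.9, -0.0, 88.7]
wrist_force: [0.1, 1.7, -0.4]
width: 1.003
grip_force: 0.0
```

```bash
python3 -c "
from h import *
eng();blob('w14')
im=cv2.imread('pics/w14.png');c=np.zeros((600,800,3),np.uint8);a=cv2.resize(im[0:300,230:430],(400,600));c[:,:400]=a
for p in [(0,-77,50),(0,-37,50),(0,77,50)]:
    yw=np.radians(-1.37);q=np.array([.603+(p[1]*.0239)/1e3,.0797+p[1]*.9997/1e3,p[2]/1e3]);print(pix('w14',q),pix('w14',q+[0,0,.008]))
cv2.imwrite('pics/c14.png',a)"
```

```text
eng mm [-2.000e-01 -1.068e+02  2.749e+02] rpy [-1.7993e+02 -5.0000e-02  8.8660e+01] F [ 0.1  1.7 -0.4] M [ 0.01  0.01 -0.03] w 1.003 g 0.0 t 58.775
blob [303   0  37  17 620] [321.   8.] [0.6056 0.1531 0.016 ]
blob [304 113  33  35 922] [320. 130.] [0.6025 0.0448 0.016 ]
blob [ 303  158   34   35 1138] [320. 175.] [0.6015 0.0008 0.016 ]
blob [ 430  175   85   33 2000] [471. 193.] [ 0.758  -0.0214  0.016 ]
[319.7 176.3] [319.6 177.2]
[319.7 132.2] [319.7 132.2]
[319.8  -9.6] [319.8 -13.1]
```

View pics/c14.png

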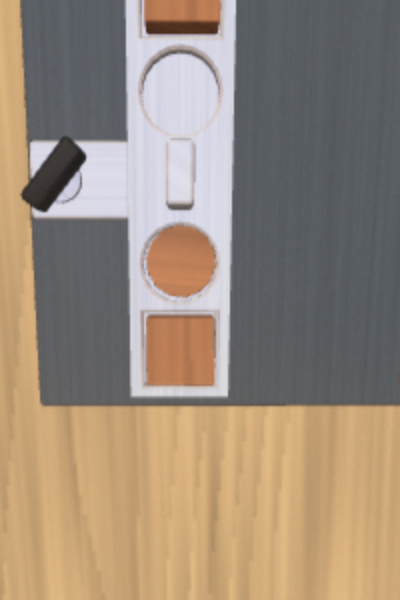

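The disc and near square lie flat inside their pockets, the far square is seated, and the knob bar is at its stop angle. Next is the lever.

Emit:
servo_tool(motion=[[255,50,-11,0,0],[255,51,-11,0,0],[255,51,-11,0,0],[255,51,-11,0,0],[255,52,-12,0,0]])

```text
clock: 59.45
position: [0.5493, 0.231, 0.2745]
tool_rot: [-179.9, 0.0, 88.7]
wrist_force: [0.6, 0.2, 0.4]
width: -0.001
grip_force: 0.0
```

Emit:
servo_tool(motion=[[255,52,-12,0,0],[255,0,0,50,0],[255,0,0,50,0],[255,0,0,30,0],[255,0,0,0,0]])

```text
clock: 60.08
position: [0.5375, 0.2806, 0.1427]
tool_rot: [-179.7, 0.2, 88.7]
wrist_force: [0.9, 0.3, 1.0]
width: 0.001
grip_force: 0.0
```

```bash
python3 -c "
from h import *
eng()"
```

```text
eng mm [-70.3 199.3 142.7] rpy [-179.7     0.2    88.69] F [0.9 0.3 1. ] M [-0.    0.02 -0.08] w 0.001 g 0.0 t 60.075
```

Emit:
servo_tool(motion=[[255,0,1.5,30,0],[255,0,0,10,0],[255,0,0,10,0],[255,0,0,10,0],[255,0,0,0,0]])

```text
clock: 60.7
position: [0.5422, 0.2809, 0.0867]
tool_rot: [179.9, -0.1, 88.6]
wrist_force: [-1.4, 1.1, 5.9]
width: 0.001
grip_force: 2.8
```

Emit:
servo_tool(motion=[[255,0,0,8,0],[255,0,0,8,0],[255,0,0,8,0],[255,0,0,0,0]])

```text
clock: 61.2
position: [0.5413, 0.2802, 0.0613]
tool_rot: [-180.0, 0.0, 88.6]
wrist_force: [-1.2, 0.3, -0.6]
width: -0.001
grip_force: 0.0
```

```bash
python3 -c "
from h import *
eng()"
```

```text
eng mm [-66.5 199.   61.3] rpy [-1.7997e+02  4.0000e-02  8.8620e+01] F [-1.2  0.3 -0.6] M [-0.   -0.01  0.03] w -0.001 g 0.0 t 61.2
```

Emit:
servo_tool(motion=[[255,0,0,7,0],[255,0,0,5,0],[255,0,0,1.5,0],[255,0,0,0,0]])

```text
clock: 61.7
position: [0.5416, 0.2804, 0.0487]
tool_rot: [180.0, -0.0, 88.6]
wrist_force: [-3.0, -0.8, 6.8]
width: -0.001
grip_force: 3.5
```

Emit:
servo_tool(motion=[[255,0,0,-30,0],[255,0,0,-60,0],[255,-20,-40,-60,0],[255,-20,-40,0,0],[255,0,-40,0,0]])

```text
clock: 62.32
position: [0.4265, 0.2448, 0.1888]
tool_rot: [180.0, -0.1, 88.5]
wrist_force: [-0.7, 0.8, -0.4]
width: 0.004
grip_force: 0.0
```

Emit:
servo_tool(motion=[[255,0,0,0,0],[255,0,0,0,0],[255,0,0,0,0]])

```text
clock: 62.7
position: [0.4283, 0.2463, 0.1885]
tool_rot: [179.9, 0.0, 88.6]
wrist_force: [0.4, -0.4, 0.5]
width: -0.001
grip_force: 0.0
```

```bash
python3 - <<'E'
from h import *
eng()
grab('side','s15')
def black(f):
    g=cv2.imread('pics/%s.png'%f).max(2);m=(g[260:370,295:350]<35).astype(np.uint8)
    n,l,s,c=cv2.connectedComponentsWithStats(m);print(f,[(s[i][:5]+[295,260,0,0,0],) for i in range(1,n) if s[i][4]>40])
black('s4');black('s15')
for z,x in((.096,-65),(.047,-69)):
    yw=np.radians(-1.37);p=np.array([.603+x*1e-3+.0048,.0797+.2+.0016,z]);print(pix('s15',p))
E
```

```text
eng mm [-178.6  162.4  188.5] rpy [1.7994e+02 1.0000e-02 8.8590e+01] F [ 0.4 -0.4  0.5] M [-0.01  0.03 -0.  ] w -0.001 g 0.0 t 62.7
s4 [(array([321, 302,  16,  18, 216]),)]
s15 [(array([324, 261,  13,  14, 122]),), (array([324, 324,  16,  15, 205]),)]
[328.9 308. ]
[331.6 328.4]
```

The lever pad has moved from row 311 to row 331, which matches the latched height, and it stays there by itself. The robot is clear of everything.

```bash
python3 -c "
from cell import ctrl
print(ctrl.job_done())"
```

```text
the job is handed in; nothing more can be done
None
```

The job is handed in at 62.7 s: the cover is in the tray, the carrier is home against the stop with its knob at the stop, the three blanks present are in their pockets, and the lever is latched; tightening the knob skewed the carrier about 2°, so I straightened it and pushed it home again before loading the blanks.

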